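Reassemble the vacuum packer after its wash-down

TASK

Put the washed vacuum packer back together from the parts piled on the counter: set the sealing bar right down on its two pins at the front of the chamber, and lay the white filler plate flat and square on the chamber floor behind it, its notched edge to the back, round the suction port. The lid stays propped half open over the chamber while you load it; when both parts are home, shut it fully. Leave the goods standing round about where they are.

Things in the scene. Friction and masses are not known exactly. Their poses are not given: they have to be found in the camera images.
- packer: Vacuum packer: fixed low steel machine, 335 mm deep (x, to its back), 200 mm wide (y, to its left), deck 85 mm above the counter; origin on the counter under its middle. Chamber open at deck level: x -152 to +70 mm, 147 mm wide, floor 40 mm above the counter. Suction port: block at the middle of its back wall, 30 mm wide (y), 15 mm out, from the floor 40 mm up.
- bar_seat (a point): Where the sealing bar's middle must come: on the packer, axes as the packer's, 80 mm above the counter. Two upright pins, 9 mm thick, tapered, 18 mm long, tips 83 mm above the counter, stand 45 mm to either side in y, each on a 24 mm collar whose top (65 mm up) carries the bar. 25 mm free between bar and chamber wall in front.
- plate_seat (a point): Where plate_mid must come: on the packer, axes as the packer's, 55 mm above the counter (15 over the chamber floor), 101.5 mm behind bar_seat. The seated plate has 3 mm to each side wall, 4 to 9 mm to the back wall, port, bar and collars. The half-open lid leans over this point: reach in from the front, tool leaning back 25 to 40 degrees.
- lid_hinge (a point): Middle of the lid's hinge axis (along y), fixed at the packer's back, 87 mm above the counter, 128.5 mm behind plate_seat; axes as the packer's.
- lid (a joint): Lid, rad: 0 shut on the deck, growing as its front rises; starts at 0.90 to 0.99; it opens no farther than 1.0. Friction holds it where it is left; closing it takes about 1 to 5 N at the front edge.
- lid_edge (a point): Point on the lid's outer (upper) face, middle of its width, 262 mm from the hinge, 36 mm above the hinge axis when shut; turns with the lid: x along the face to the hinge, z out of the face. Lid: clear box, 184 mm wide, 6 mm walls, skirts 36 mm deep down to the hinge level, front 277 mm from the hinge, with a dark lip 90 mm wide standing 19 mm out.
- plate_mid (a point): Filler plate: white plastic, 164 mm long (x -85 to +79 of this point), 140 wide (y), 20 thick on 5 mm feet; this point half-way up, 15 mm over its support. Notch, 39 x 19 mm deep, in its +x edge. Two through slots (x -46 to +36, y 10 to 40 mm either side) leave a web 20 mm wide along x: grip that, a finger in each slot. About 0.36 kg, centre of mass at x -7 mm.
- bar_mid (a point): Middle of the sealing bar: bright aluminium, 134 mm long (y), 24 wide (x), 30 high, this point half-way up; about 0.22 kg. Two square wells in its underside, 14 mm wide, 21 deep, 45 mm to either side in y, take the pins; either way round fits. It starts right way up, crosswise on the filler plate, over its slots.
- drink_carton: Bystander: small dark drink carton, 27 x 33 x 57 mm, standing just beside the plate, on its -y side; origin at the middle of its underside.
- cheese_cup: Bystander: square cup of cheese in a blue sleeve, 87 x 86 x 74 mm, standing just behind the plate, on its +y side; origin at the middle of its underside.
- carton_front: Bystander: a second drink carton, same size, in front of the fork box at the left; origin at the middle of its underside.

How it is judged:
By the outcome, as a careful person would: the job done as asked, in the order asked, and still so for the second after the job is handed in, with the robot touching nothing.
It also fails if it takes over 72 s, if anything falls off the work surface, if the arm or the gripper's body presses on something with over 40 N, if the wrist force passes 120 N, or if a joint passes its speed limit or range.

ROBOT

A 6-joint arm with a two-finger parallel gripper is mounted at the origin on a cart in front of the work surface, level with it; the furniture and walls round the work are solid. World frame = base frame: x ahead of the robot, y to its left, z up, the work surface at z = 0. Lengths are in m, angles in degrees, forces in N, time in s.
With the tool pointing down it reaches from about 0.3 to 0.75 m from the base axis. Payload 8.5 kg.
Tool frame: the origin (TCP) lies on the centre line of the jaws, within the pads' length; the fingertips stand 11 mm ahead of it and the grasp point (between the pads) lies 8 mm behind it; x points along the fingers, y is the direction in which the jaws open and shut, and the axes are right-handed (so a half turn about x gives the same grasp; the last joint's range is limited). The gripper opens to 85 mm and grips with 20 to 120 N. Pads are 22 mm wide; open, the fingers measure 114 mm over their backs; the gripper's body (76 mm by 85 mm) begins 54 mm behind the grasp point. The pads swing forward as they close: fully open they stand 13 mm farther back than shut.
Start: joints at [57.909, 21.807, 74.336, -0, 83.858, -12.336], TCP at [0.186, 0.518, 0.242] pointing down, gripper open.
Joint ranges: [-178.18, 178.18], [-50.72, 133.34], [12.68, 142.11], [-81.47, 261.47], [9.98, 163.14], [-165.26, 165.26]. Speed limits (degrees/s): [136.94, 136.94, 180, 180, 180, 180].

INTERFACE

Orientations are given as a 3x3 rotation matrix whose columns are the frame's x, y, z axes.
In Python, from rig import env gives the robot as it stands.
- The arm moves only by the tool carry_out, never from a script. Its argument "motion" is a list that holds one entry, the list of rows, each a list of 7 numbers: the shift along the tool's x, y, z in cm, then the turn, a rotation vector about the tool's x, y, z in rad, then the finger opening in cm, from 0 to 8.54. A call has 1 to 5 rows; each row is the pose to reach, as a shift and turn from the pose commanded when the call began, along the tool's axes at that moment; what a row does not reach only later rows make up. A row lasts 1/12 s, in which the tool goes at most 41.7 mm and 7.16 degrees, less where a joint would pass 70% of its speed; a pose out of reach is approached as far as the arm can. A call with a gripper value outside its range is refused whole. The fingers move at their own pace and stop on an object; "grip_force" is the grip in N (left out, the last holds). Time passes only in rows, so rows that repeat a pose let the fingers close. It gives the time, the measured TCP pose, the force and the opening at its end, in the units of the state.
- env.observe(): the state, without advancing time (a new reading comes with each control period).
- env.get_image(name): name is "scene" or "side" or "wrist"; returns a dict with "image" (400x640x3 uint8, red, green, blue), "fov_y" (degrees; the focal length in pixels is half the picture's height over the tangent of half this angle, whatever the lens; pixels are square), "cx", "cy" (the principal point, pixels), "R" (3x3) and "t" (3): a world point X has camera coordinates R X + t. Camera axes: x right, y down, z forward; pixel columns grow to the right and rows downward; lengths in m; the calibration is good to about 2 mm. A picture is of the moment at which its call begins. There is no depth.
- env.close_job(): hands the job in, once; it reports no verdict.
The state is a dict: "time_s": time; "q": joint angles; "qvel": joint speeds; "joint_efforts": joint torques, N m; "position": TCP position; "tool_rot": TCP orientation; "ft_force": force on the tool from outside, world axes, zero at the start; "wrist_torque": the same for the moment, N m; "grip_width": finger opening in m.
Only numpy, scipy, OpenCV 4.12 (cv2) and the standard library are available. Lean on these libraries where they do the work, as an engineer would, in place of code of your own. Each camera call takes 0.05 s, during which the arm holds its last target. There are 200 camera calls.

## Working session

There is one attempt and no reset: what is moved stays moved. The work goes in short steps, Python scripts to look and compute and a tool call to move; the robot and the scene stay as the last step left them, time stands still between calls to the robot, and variables do not carry over. Pictures are saved under pics/ and viewed, on a budget of 10 in all, crops included, one or two more only if the job needs it, and the job is handed in when it is done.

Besides the shell and the picture viewer there is one more tool, called after "Request:" as name([rows], argument=value, ...), one row to a line, values as JSON. carry_out: Moves the arm, as the interface text tells. Its arguments: {"type":"object","properties":{"motion":{"type":"array","items":{"type":"array","items":{"type":"array","items":{"type":"number"}}}},"grip_force":{"type":"number"}},"required":["motion"]}

```bash
ls; mkdir -p pics; python3 - <<'E'
from rig import env
import cv2,numpy as np
o=env.observe()
for k,v in o.items(): print(k,np.round(v,4).tolist())
for n in ["scene","side"]:
    d=env.get_image(n); cv2.imwrite(f"pics/{n}0.png",d["image"][:,:,::-1]); print(n,d["fov_y"],d["cx"],d["cy"],np.round(d["R"],4).tolist(),np.round(d["t"],4).tolist())
E
```

```text
pics
time_s 0.0
q [57.9087, 21.8419, 74.3833, -0.0006, 83.8575, -12.3369]
qvel [-0.0502, -0.0253, 0.0113, 0.0297, -0.0332, 0.0347]
joint_efforts [-0.0001, -44.8472, -23.1276, -0.0002, 0.0048, -0.0]
position [0.1858, 0.5174, 0.2417]
tool_rot [[-0.0008, 0.338, 0.9412], [-0.0012, 0.9411, -0.338], [-1.0, -0.0014, -0.0003]]
ft_force [-0.2631, -0.4518, -0.0678]
wrist_torque [0.0278, 0.0133, 0.0286]
grip_width 0.0855
scene 45.00334041740172 325.58738367284093 192.2453950082066 [[0.4963, -0.8679, 0.0202], [-0.4623, -0.2839, -0.8401], [0.7348, 0.4076, -0.5421]] [-0.2272, 0.3948, 0.6887]
side 43.656334010402595 311.56374424274037 204.72799407983845 [[-0.9722, -0.2335, 0.0201], [-0.1455, 0.534, -0.8329], [0.1837, -0.8126, -0.5531]] [0.5994, 0.1437, 1.3964]
```

View pics/scene0.png

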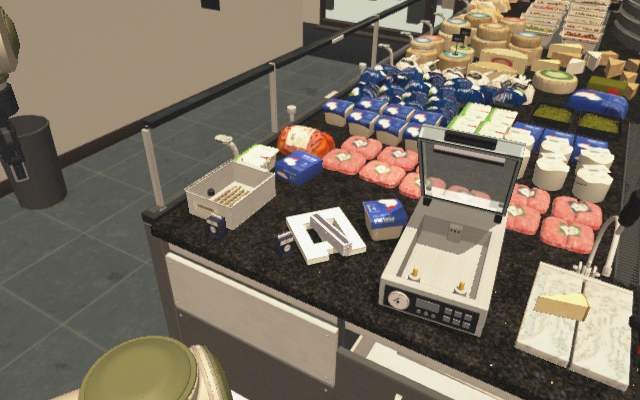

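View pics/side0.png

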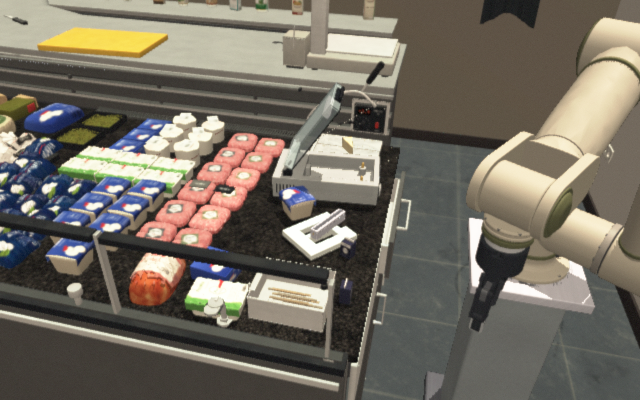

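The scene view shows the plate (corners about 287,215 / 340,207 / 366,248 / 318,264) with the bar lying on it from 312,218 to 348,252. The packer is to its right, with pins at about 416,272 and 461,288 and the lid half open. The side view agrees.

```bash
cat > h.py <<'E'
from rig import env
import cv2,numpy as np
from scipy.spatial.transform import Rotation as Ro
def cam(n,save=None):
    d=env.get_image(n); d["f"]=200/np.tan(np.radians(d["fov_y"]/2)); d["R"]=np.array(d["R"]);d["t"]=np.array(d["t"])
    if save: cv2.imwrite(f"pics/{save}.png",d["image"][:,:,::-1])
    return d
def ray(d,u,v):
    return -d["R"].T@d["t"], d["R"].T@np.array([(u-d["cx"])/d["f"],(v-d["cy"])/d["f"],1])
def onz(d,u,v,z):
    c,r=ray(d,u,v); return c+r*(z-c[2])/r[2]
def proj(d,X):
    p=d["R"]@np.asarray(X)+d["t"]; return d["f"]*p[:2]/p[2]+[d["cx"],d["cy"]]
def rel(Rt,pt):
    "target rot & pos -> shift cm, rotvec in current measured tool axes"
    o=env.observe(); R=np.array(o["tool_rot"]); p=np.array(o["position"])
    print("shift cm",np.round(R.T@(np.array(pt)-p)*100,2),"rv",np.round(Ro.from_matrix(R.T@Rt).as_rotvec(),3))
E
python3 - <<'E'
from h import *
d=cam("scene"); im=d["image"][:,:,::-1]
for u,v,z in [(287,215,.025),(340,207,.025),(366,248,.025),(318,264,.025),(312,218,.055),(348,252,.055),(416,272,.083),(461,288,.083),(383,293,.085),(483,318,.085)]: print(u,v,np.round(onz(d,u,v,z),3))
a=cv2.resize(im[195:320,270:510],None,fx=3.33,fy=3.33,interpolation=cv2.INTER_CUBIC)
cv2.imwrite("pics/s1.png",a)
cam("wrist","w0")
E
```

```text
287 215 [0.58  0.178 0.025]
340 207 [0.677 0.084 0.025]
366 248 [ 0.566 -0.041  0.025]
318 264 [0.465 0.023 0.025]
312 218 [0.565 0.099 0.055]
348 252 [ 0.5   -0.029  0.055]
416 272 [ 0.485 -0.182  0.083]
461 288 [ 0.486 -0.27   0.083]
383 293 [ 0.398 -0.152  0.085]
483 318 [ 0.432 -0.324  0.085]
```

View pics/s1.png

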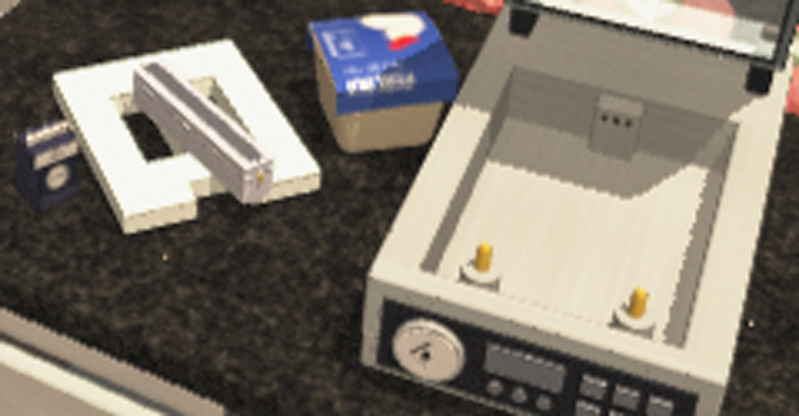

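View pics/w0.png

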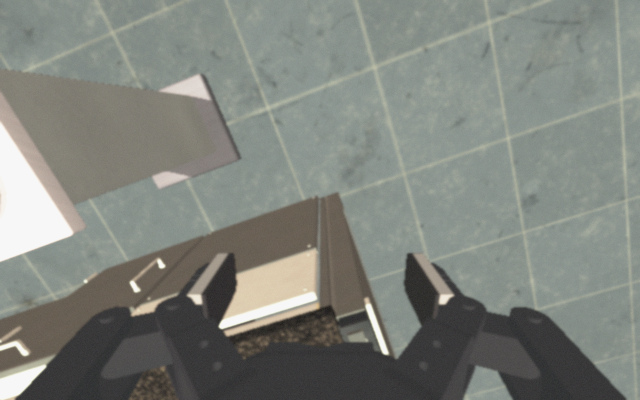

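The crop shows the plate's notch facing the robot (about 225,200 in the crop), so the plate must be turned roughly 130°. The dark carton is at its left and the cheese cup behind it. The wrist view only shows the counter's corner and the floor. Next I'll work out the wrist camera's mounting and the first move.

```bash
python3 - <<'E'
from h import *
d=cam("wrist"); o=env.observe(); R=np.array(o["tool_rot"]);p=np.array(o["position"])
print("cam in tool",R.T@(-d["R"].T@d["t"]-p)); print("cam axes in tool\n",np.round(R.T@d["R"].T,3), d["fov_y"])
def down(yaw):
    y=np.array([np.cos(yaw),np.sin(yaw),0]);x=np.array([0,0,-1.]);return np.c_[x,y,np.cross(x,y)]
rel(down(np.radians(-27)),[.53,.06,.27])
E
```

```text
cam in tool [-0.13171303 -0.00079291 -0.0744561 ]
cam axes in tool
 [[ 0.002 -0.294  0.956]
 [ 1.     0.002 -0.001]
 [-0.001  0.956  0.294]] 69.51082746866685
shift cm [ -2.78 -31.43  47.85] rv [1.697e+00 0.000e+00 1.000e-03]
```

Request:
carry_out([
  [[-0.9,-10.5,16,0.57,0,0,8.5],[-0.9,-10.5,16,0.57,0,0,8.5],[-0.9,-10.5,16,0.57,0,0,8.5],[-0.9,-10.5,16,0.57,0,0,8.5],[-0.9,-10.5,16,0.57,0,0,8.5]],
])

```text
time_s: 0.67
position: [0.3025, 0.3621, 0.2515]
tool_rot: [[0.001, 0.797, 0.604], [-0.001, 0.604, -0.797], [-1.0, 0.0, 0.001]]
ft_force: [0.2, 1.0, 0.6]
grip_width: 0.0853
```

Request:
carry_out([
  [[-0.9,-0.2,19,0.565,0,0,8.5],[-0.9,-0.2,19,0.565,0,0,8.5],[-0.9,-0.2,19,0.565,0,0,8.5],[-0.9,-0.2,19,0.565,0,0,8.5],[-0.9,-0.2,19,0.565,0,0,8.5]],
])

```text
time_s: 1.08
position: [0.4172, 0.2099, 0.2605]
tool_rot: [[0.001, 0.997, 0.082], [-0.001, 0.082, -0.997], [-1.0, 0.001, 0.001]]
ft_force: [0.7, 0.9, 1.0]
grip_width: 0.0854
```

Request:
carry_out([
  [[-0.9,10,16.2,0.56,0,0,8.5],[-0.9,10,16.2,0.56,0,0,8.5],[-0.9,10,16.2,0.56,0,0,8.5],[-0.9,10,16.2,0.56,0,0,8.5],[-0.9,10,16.2,0.56,0,0,8.5]],
])

```text
time_s: 1.5
position: [0.5315, 0.0572, 0.2692]
tool_rot: [[0.0, 0.888, -0.46], [-0.001, -0.46, -0.888], [-1.0, 0.001, 0.0]]
ft_force: [0.3, 0.2, 0.2]
grip_width: 0.0853
```

```bash
python3 - <<'E'
from h import *
cam("wrist","w1"); o=env.observe()
for k in ("time_s","q","position","ft_force"): print(k,np.round(o[k],4).tolist())
E
```

```text
time_s 1.55
q [-6.7068, 19.3425, 73.7116, -0.0856, 86.8881, 20.8631]
position [0.5331, 0.0553, 0.2688]
ft_force [0.5821, -3.0205, -0.6517]
```

View pics/w1.png

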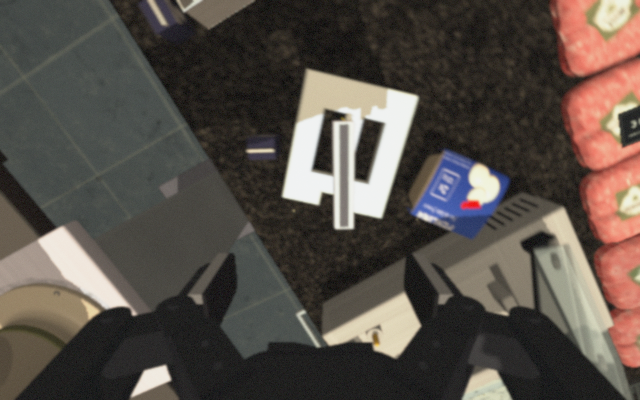

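The wrist view shows the bar at x≈343 from row 120 to 228, almost along the tool's z. The plate corners are near (308,70), (418,95), (382,218) and (283,197). The packer is at lower right, with one pin at about 375,335.

```bash
python3 - <<'E'
from h import *
d=cam("wrist"); im=d["image"]; hsv=cv2.cvtColor(im,cv2.COLOR_RGB2HSV)
for u,v,z in [(308,70,.025),(418,95,.025),(382,218,.025),(283,197,.025),(375,335,.083)]: print(u,v,np.round(onz(d,u,v,z),4))
m=((hsv[...,2]>110)&(hsv[...,1]<70)).astype(np.uint8); m[:60]=0;m[235:]=0;m[:,:270]=0;m[:,425:]=0
cs,_=cv2.findContours(m,cv2.RETR_EXTERNAL,cv2.CHAIN_APPROX_NONE); c=max(cs,key=cv2.contourArea)
print(cv2.contourArea(c),cv2.approxPolyDP(c,4,True)[:,0].tolist())
for v in (140,160,180,200,215,225,230): print(v,im[v,325:362].astype(int).sum(1).tolist())
print([im[v,342:346].mean().round().tolist() for v in range(105,125)],[im[v,342:346].mean().round().tolist() for v in range(215,240)])
E
```

```text
308 70 [0.5785 0.1709 0.025 ]
418 95 [0.6846 0.0841 0.025 ]
382 218 [ 0.5806 -0.0424  0.025 ]
283 197 [0.4738 0.0475 0.025 ]
375 335 [ 0.5023 -0.1664  0.083 ]
14307.5 [[303, 67], [279, 195], [315, 203], [319, 191], [328, 192], [332, 227], [349, 227], [352, 211], [378, 216], [414, 93]]
140 [48, 92, 118, 223, 401, 598, 692, 715, 709, 664, 548, 422, 361, 356, 349, 353, 352, 355, 379, 477, 614, 690, 713, 714, 705, 708, 711, 687, 571, 358, 187, 123, 80, 97, 102, 109, 75]
160 [79, 91, 100, 157, 326, 528, 670, 711, 712, 691, 604, 453, 376, 361, 351, 352, 354, 361, 372, 465, 607, 690, 715, 710, 660, 508, 296, 142, 86, 63, 101, 67, 74, 88, 89, 98, 105]
180 [724, 724, 724, 717, 691, 648, 661, 702, 715, 703, 648, 503, 397, 361, 355, 352, 355, 359, 379, 444, 581, 681, 709, 713, 700, 684, 676, 664, 650, 630, 592, 565, 514, 486, 452, 426, 397]
200 [151, 150, 142, 131, 190, 345, 551, 674, 712, 705, 668, 554, 425, 374, 357, 358, 369, 371, 370, 433, 564, 672, 709, 714, 708, 706, 712, 721, 723, 722, 723, 723, 723, 723, 724, 722, 721]
215 [102, 130, 132, 138, 169, 296, 482, 648, 707, 712, 689, 604, 455, 387, 360, 363, 359, 370, 367, 405, 533, 661, 705, 709, 678, 536, 341, 165, 127, 127, 124, 128, 123, 133, 131, 121, 135]
225 [95, 81, 87, 85, 101, 198, 392, 591, 689, 705, 694, 653, 595, 560, 558, 552, 556, 566, 571, 590, 639, 679, 700, 696, 656, 515, 312, 150, 114, 99, 87, 108, 104, 140, 133, 129, 114]
230 [110, 107, 90, 110, 96, 116, 83, 89, 104, 115, 125, 141, 151, 121, 126, 130, 108, 116, 136, 123, 141, 137, 152, 145, 131, 124, 104, 112, 98, 100, 108, 116, 136, 145, 160, 157, 141]
[190.0, 199.0, 218.0, 233.0, 238.0, 230.0, 199.0, 165.0, 156.0, 159.0, 164.0, 167.0, 168.0, 170.0, 197.0, 225.0, 224.0, 194.0, 163.0, 156.0] [140.0, 140.0, 139.0, 141.0, 141.0, 141.0, 141.0, 141.0, 146.0, 166.0, 197.0, 202.0, 146.0, 76.0, 44.0, 43.0, 41.0, 43.0, 43.0, 43.0, 45.0, 42.0, 42.0, 41.0, 41.0]
```

```bash
python3 - <<'E'
from h import *
d=cam("wrist")
a,b=onz(d,339.6,119.5,.055),onz(d,341,227.3,.055); print("bar",a,b,np.linalg.norm(a-b),(a+b)/2,np.degrees(np.arctan2(*(a-b)[1::-1])))
C=[onz(d,u,v,.025)[:2] for u,v in [(303,67),(279,195),(378,216),(414,93)]]
print("plate",np.round(C,4), [np.linalg.norm(C[i]-C[i-1]).round(4) for i in range(4)])
# x axis: from edge 0-3 (far) to edge 1-2 (notch)
e=(C[1]+C[2]-C[0]-C[3]); w=(C[2]+C[3]-C[0]-C[1]); print("x yaw",np.degrees(np.arctan2(e[1],e[0])),"y yaw",np.degrees(np.arctan2(w[1],w[0])),"centre",sum(C)/4)
y=np.radians(-27);
c=(a+b)/2
def down(yaw):
    y=np.array([np.cos(yaw),np.sin(yaw),0]);x=np.array([0,0,-1.]);return np.c_[x,y,np.cross(x,y)]
byaw=np.arctan2(*(a-b)[1::-1])-np.pi/2
rel(down(byaw),[c[0],c[1],.045])
E
```

```text
bar [0.5830047 0.1068681 0.055    ] [ 0.52604284 -0.01399562  0.055     ] 0.13361396415300988 [0.55452377 0.04643624 0.055     ] 64.7659699078606
plate [[ 0.5721  0.1793]
 [ 0.4685  0.0546]
 [ 0.5755 -0.0342]
 [ 0.6789  0.0919]] [np.float64(0.138), np.float64(0.1621), np.float64(0.139), np.float64(0.1631)]
x yaw -129.5300634004573 y yaw -39.49088828626374 centre [0.5737609  0.07293066]
shift cm [22.37  2.77  0.04] rv [-0.031  0.     0.001]
```

Request:
carry_out([
  [[16,2.8,0,-0.03,0,0,5],[16,2.8,0,-0.03,0,0,5],[16,2.8,0,-0.03,0,0,5],[16,2.8,0,-0.03,0,0,5],[16,2.8,0,-0.03,0,0,5]],
], grip_force=40)

```text
time_s: 2.07
position: [0.5514, 0.049, 0.1032]
tool_rot: [[-0.012, 0.906, -0.424], [0.002, -0.424, -0.906], [-1.0, -0.011, 0.004]]
ft_force: [-0.9, -0.6, -1.0]
grip_width: 0.0501
```

```bash
python3 - <<'E'
from h import *
d=cam("wrist","w2")
def down(yaw):
    y=np.array([np.cos(yaw),np.sin(yaw),0]);x=np.array([0,0,-1.]);return np.c_[x,y,np.cross(x,y)]
rel(down(np.radians(-25.23)),[.5545,.0464,.041]); print(env.observe()["position"],env.observe()["grip_width"])
E
```

```text
shift cm [6.61 0.31 0.15] rv [0.003 0.002 0.007]
[0.55277431 0.04901972 0.10713128] 0.050318796420502694
```

View pics/w2.png

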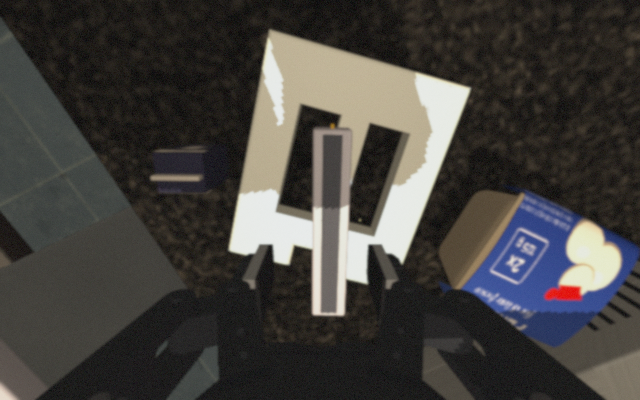

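The bar is centred between the open fingers (bar x≈331, fingers 258 and 382). Going down to grip it and lift.

Request:
carry_out([
  [[3,0.3,0.1,0,0,0,5],[6,0.3,0.1,0,0,0,5],[6.4,0.3,0.1,0,0,0,5],[6.4,0.3,0.1,0,0,0,5],[6.4,0.3,0.1,0,0,0,1]],
])

```text
time_s: 2.53
position: [0.5579, 0.0462, 0.048]
tool_rot: [[0.003, 0.906, -0.424], [-0.0, -0.424, -0.906], [-1.0, 0.003, -0.001]]
ft_force: [0.1, -0.7, 0.2]
grip_width: 0.0392
```

Request:
carry_out([
  [[0,0,0,0,0,0,1],[0,0,0,0,0,0,1],[0,0,0,0,0,0,1],[0,0,0,0,0,0,1],[0,0,0,0,0,0,1]],
])

```text
time_s: 2.95
position: [0.5579, 0.046, 0.048]
tool_rot: [[0.004, 0.905, -0.425], [-0.0, -0.425, -0.905], [-1.0, 0.004, -0.002]]
ft_force: [-0.7, 0.7, 7.4]
grip_width: 0.0229
```

Request:
carry_out([
  [[-1,0,0,0,0,0,1],[-4,0,0,0,0,0,1],[-8,0,0,0,0,0,1],[-12,0,0,0,0,0,1],[-12,0,0,0,0,0,1]],
])

```text
time_s: 3.37
position: [0.5597, 0.0457, 0.1745]
tool_rot: [[0.015, 0.905, -0.425], [-0.002, -0.425, -0.905], [-1.0, 0.014, -0.005]]
ft_force: [1.2, -0.1, -0.8]
grip_width: 0.0233
```

Request:
carry_out([
  [[-4,0,0,0,0,0,1],[-8,0,0,0,0,0,1],[-10,0,0,0,0,0,1],[-10,0,0,0,0,0,1],[-10,0,0,0,0,0,1]],
])

```text
time_s: 3.78
position: [0.5566, 0.0459, 0.2664]
tool_rot: [[0.002, 0.905, -0.425], [-0.0, -0.425, -0.905], [-1.0, 0.002, -0.001]]
ft_force: [0.3, -0.6, -2.9]
grip_width: 0.023
```

```bash
python3 - <<'E'
from h import *
d=cam("scene"); im=d["image"][:,:,::-1]; cv2.imwrite("pics/s3.png",cv2.resize(im[100:350,300:540],None,fx=2.4,fy=2.4,interpolation=cv2.INTER_CUBIC))
o=env.observe(); print(o["position"],o["grip_width"],o["ft_force"])
E
```

```text
[0.55619776 0.04595227 0.2647744 ] 0.022873421738702646 [-0.13379649  0.24401284 -3.06818025]
```

View pics/s3.png

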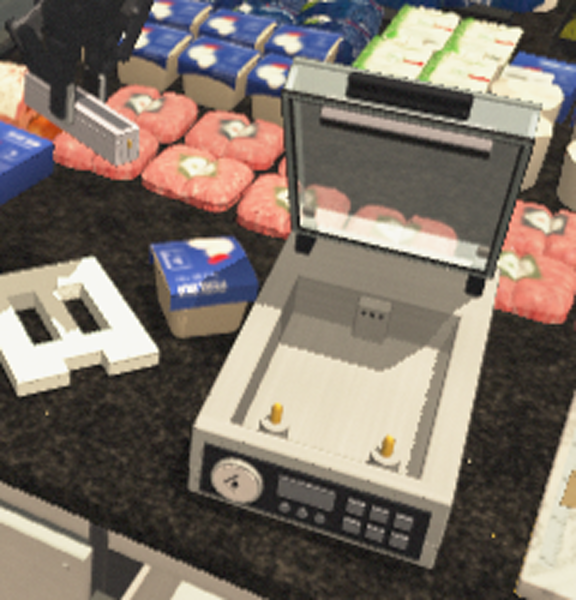

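The bar is held level. The packer shows its pin tips near full-frame (415,268) and (462,282), with the lid well behind them. I'll locate the pins by colour and estimate the packer's pose.

```bash
cat >> h.py <<'E'
def down(yaw):
    y=np.array([np.cos(yaw),np.sin(yaw),0]);x=np.array([0,0,-1.]);return np.c_[x,y,np.cross(x,y)]
def pins(d,box,show=True):
    hsv=cv2.cvtColor(d["image"],cv2.COLOR_RGB2HSV); m=((hsv[...,0]>12)&(hsv[...,0]<30)&(hsv[...,1]>130)&(hsv[...,2]>90)).astype(np.uint8)
    k=np.zeros_like(m);u0,v0,u1,v1=box;k[v0:v1,u0:u1]=1
    n,l,s,c=cv2.connectedComponentsWithStats(m*k)
    out=[(s[i].tolist(),np.round(c[i],1).tolist()) for i in range(1,n) if s[i,4]>8]
    if show: print(out)
    return out
E
python3 - <<'E'
from h import *
P={}
for n,b in (("scene",(390,240,490,310)),("side",(310,130,400,200))):
    d=cam(n); P[n]=(d,pins(d,b))
d=P["scene"][0]
for u,v in [(384.6,279),(482,310.5)]: print("deck",onz(d,u,v,.085))
for s,c in P["scene"][1]: print("pin top",onz(d,s[0]+s[2]/2-.5,s[1]+1,.083),"mid",onz(d,*c,.074))
E
```

```text
[([413, 268, 5, 8, 30], [414.7, 271.9]), ([459, 282, 5, 8, 31], [461.2, 285.8])]
[]
deck [ 0.43356842 -0.13920106  0.085     ]
deck [ 0.44841381 -0.31784594  0.085     ]
pin top [ 0.49166936 -0.17764115  0.083     ] mid [ 0.49353783 -0.17745951  0.074     ]
pin top [ 0.49954601 -0.2657772   0.083     ] mid [ 0.50248649 -0.2668698   0.074     ]
```

```bash
python3 - <<'E'
from h import *
rel(down(np.radians(-10)),[.45,-.08,.22]);rel(down(np.radians(5.2)),[.47,-.222,.2])
R=down(np.radians(-10)); print(R.T@(np.array([.47,-.222,.19])-[.45,-.08,.22])*100)
E
```

```text
shift cm [ 4.4  -4.24 15.9 ] rv [-0.265  0.001  0.003]
shift cm [ 6.39  3.61 27.91] rv [-0.53   0.     0.003]
[ 3.          4.43541963 13.63697374]
```

Request:
carry_out([
  [[4.4,-4.2,15.9,-0.265,0,0,1],[4.4,-4.2,15.9,-0.265,0,0,1],[4.4,-4.2,15.9,-0.265,0,0,1],[4.4,-4.2,15.9,-0.265,0,0,1],[4.4,-4.2,15.9,-0.265,0,0,1]],
])

```text
time_s: 4.35
position: [0.4472, -0.0825, 0.2187]
tool_rot: [[-0.007, 0.984, -0.176], [0.001, -0.176, -0.984], [-1.0, -0.007, -0.0]]
ft_force: [1.0, 0.5, -2.7]
grip_width: 0.0227
```

Request:
carry_out([
  [[3,4.4,13.6,-0.265,0,0,1],[3,4.4,13.6,-0.265,0,0,1],[3,4.4,13.6,-0.265,0,0,1],[3,4.4,13.6,-0.265,0,0,1],[3,4.4,13.6,-0.265,0,0,1]],
])

```text
time_s: 4.77
position: [0.4708, -0.2259, 0.1886]
tool_rot: [[-0.003, 0.996, 0.087], [0.001, 0.087, -0.996], [-1.0, -0.003, -0.001]]
ft_force: [-0.7, 0.4, -3.4]
grip_width: 0.0231
```

```bash
python3 - <<'E'
from h import *
d=cam("wrist","w4"); o=env.observe(); print(o["position"],o["grip_width"],o["ft_force"])
for X in [(.4937,-.1775,.083),(.5025,-.2669,.083)]: print(proj(d,X))
pins(d,(0,0,640,400)); rel(down(np.radians(5.2)),[.4975,-.222,.19])
E
```

```text
[ 0.47057727 -0.2235397   0.18923438] 0.02287171894290343 [-0.13992963  0.2259748  -2.66468793]
[353.45246612 149.19209023]
[351.08883322 249.23029103]
[([319, 129, 4, 6, 22], [320.4, 131.5]), ([351, 145, 10, 10, 76], [355.6, 149.2])]
shift cm [-0.08  2.7   0.08] rv [-0.003 -0.002  0.003]
```

View pics/w4.png

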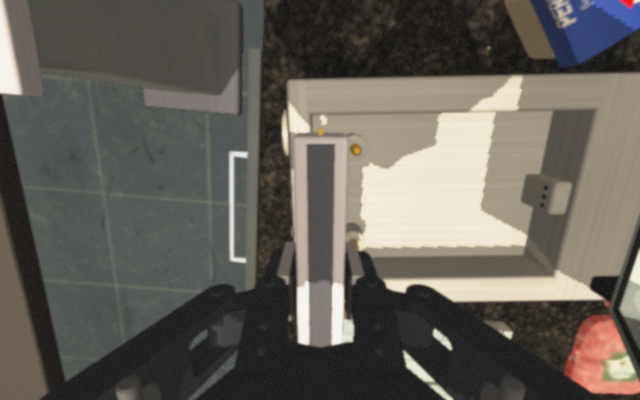

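The bar fills columns 296–348 and its left end is at row ~134. The left pin shows at (356,149), and the chamber and port (548,195) are clear. I'll measure yaw from the deck edge, the pin position, and where the bar sits in the hand.

```bash
python3 - <<'E'
from h import *
d=cam("wrist"); g=cv2.cvtColor(d["image"],cv2.COLOR_RGB2GRAY).astype(int); o=env.observe(); p=o["position"]
pts=[]
for u in list(range(310,490,6)):
    r=np.diff(cv2.blur(g.astype(np.float32),(5,3))[60:95,u]); k=r.argmax(); pts.append(onz(d,u,60.5+k,.085)[:2])
pts=np.array(pts); vx,vy,x0,y0=cv2.fitLine(pts.astype(np.float32),cv2.DIST_HUBER,0,.01,.01).ravel(); print("left deck edge yaw",np.degrees(np.arctan(vy/vx)),x0,y0, "resid",np.abs((pts-[x0,y0])@[-vy,vx]).max())
ps=np.radians(5.2)
for z in (.083,.08): print("left pin",onz(d,355.6,149.2,z))
print([int(x) for x in g[120:150,322]]); print([int(x) for x in g[200,285:360]])
for v in (133,135): print("bar end",onz(d,321,v,p[2]+.007), p)
print(onz(d,296,200,p[2]+.007),onz(d,347,200,p[2]+.007))
E
```

```text
left deck edge yaw 6.062403 0.51935214 -0.12092076 resid 0.0004020021275552473
left pin [ 0.49524797 -0.17486771  0.083     ]
left pin [ 0.49563524 -0.17517884  0.08      ]
[230, 232, 226, 214, 190, 173, 162, 152, 152, 159, 162, 163, 155, 150, 142, 130, 132, 152, 168, 179, 187, 185, 182, 160, 116, 88, 82, 84, 81, 79]
[50, 54, 54, 51, 63, 80, 106, 146, 174, 176, 166, 169, 175, 180, 180, 183, 181, 181, 183, 179, 175, 163, 131, 97, 86, 81, 77, 79, 82, 79, 82, 80, 80, 82, 83, 82, 78, 81, 83, 85, 81, 81, 84, 82, 83, 80, 82, 93, 115, 150, 175, 183, 184, 185, 186, 188, 187, 189, 189, 184, 173, 157, 152, 155, 158, 160, 158, 157, 156, 158, 157, 158, 159, 159, 160]
bar end [ 0.46523484 -0.15766453  0.1968492 ] [ 0.47056284 -0.22203825  0.1898492 ]
bar end [ 0.46530841 -0.15848141  0.1968492 ] [ 0.47056284 -0.22203825  0.1898492 ]
[ 0.45666194 -0.18791915  0.1968492 ] [ 0.47951825 -0.18586468  0.1968492 ]
```

Request:
carry_out([
  [[0,2.8,0,-0.017,0,0,1],[4,2.8,0,-0.017,0,0,1],[7,2.8,0,-0.017,0,0,1],[7.4,2.8,0,-0.017,0,0,1],[7.4,2.8,0,-0.017,0,0,1]],
])

```text
time_s: 5.28
position: [0.4983, -0.2177, 0.1163]
tool_rot: [[-0.003, 0.994, 0.109], [0.003, 0.109, -0.994], [-1.0, -0.003, -0.003]]
ft_force: [0.0, -0.2, -0.7]
grip_width: 0.0226
```

```bash
python3 - <<'E'
from h import *
a=cam("scene")["image"][225:325,375:500,::-1]; b=cam("side")["image"][130:210,270:390,::-1]
o=env.observe(); print(np.round(o["position"],4),o["ft_force"],np.round(o["tool_rot"],3).tolist())
A=cv2.resize(a,(500,400),interpolation=cv2.INTER_CUBIC); B=cv2.resize(b,(600,400),interpolation=cv2.INTER_CUBIC)[:,:300]
B=cv2.resize(b[:,45:120],(300,320),interpolation=cv2.INTER_CUBIC); B=cv2.copyMakeBorder(B,0,80,0,0,cv2.BORDER_CONSTANT)
cv2.imwrite("pics/s5.png",np.hstack([A,B]))
E
```

```text
[ 0.4995 -0.2191  0.119 ] [-0.10727692 -1.19094386 -1.95860161] [[0.002, 0.994, 0.108], [-0.001, 0.108, -0.994], [-1.0, 0.002, 0.001]]
```

View pics/s5.png

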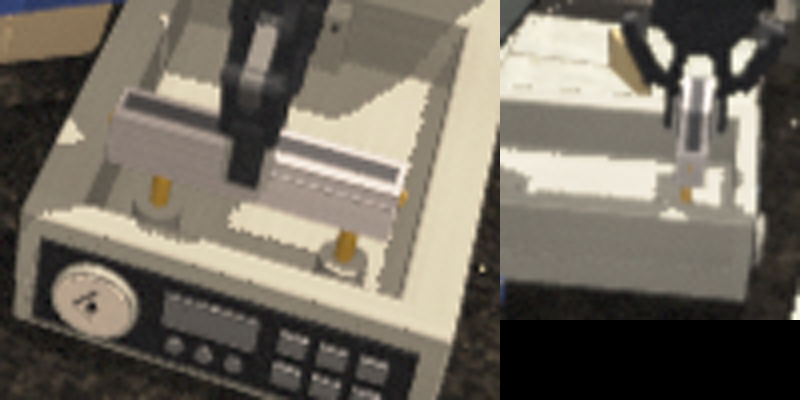

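In the scene crop the bar hangs over both pins (161,190 and 345,245 in the crop), nearly centred along its length. In the side view the pin is right under the bar. I'll compare bar and pins in the same scene view.

```bash
python3 - <<'E'
from h import *
d=cam("scene"); P=[onz(d,375+u/4-.4,225+v/4-.4,.126) for u,v in [(400,197),(405,165),(112,115),(127,90)]]; print(np.round(P,4),np.mean(P,0), np.linalg.norm(P[0]-P[2]))
print(pins(d,(390,240,490,310)))
s=cam("side"); 
for X in [(.4937,-.1775,.083),(.4955,-.177,.083)]: print(proj(s,X))
print(pins(s,(330,130,400,200)))
for X in ([.4955,-.177,.065],[.4955,-.177,.083],[.5049,-.2665,.065],[.5049,-.2665,.083]): print(proj(d,X),proj(s,X))
E
```

```text
[[ 0.4865 -0.2868  0.126 ]
 [ 0.509  -0.283   0.126 ]
 [ 0.4726 -0.1548  0.126 ]
 [ 0.4935 -0.154   0.126 ]] [ 0.49039502 -0.21963327  0.126     ] 0.1327119858167486
[([413, 268, 5, 9, 33], [414.8, 272.0]), ([459, 282, 5, 9, 33], [461.1, 285.9])]
[([413, 268, 5, 9, 33], [414.8, 272.0]), ([459, 282, 5, 9, 33], [461.1, 285.9])]
[362.77183493 175.73347395]
[362.18636238 175.73370567]
[]
[]
[414.28750165 274.68288946] [361.75698953 180.60692337]
[415.39989952 267.74006074] [362.18636238 175.73370567]
[460.55919576 288.44727851] [363.03444654 166.98051814]
[462.20618025 281.42607135] [363.45222178 162.24416112]
```

```bash
python3 - <<'E'
from h import *
s=cam("side"); d=cam("scene")
X=np.array([.4955-.0023,-.177+.022,.111])
print("side bar end expect",proj(s,X),proj(s,X+[0,0,.015]),proj(s,X-[0,0,.015]))
g=cv2.cvtColor(s["image"],cv2.COLOR_RGB2GRAY)
for v in (158,162,166,168,170,172,174,176,178): print(v,g[v,352:376].tolist())
h=cv2.cvtColor(s["image"],cv2.COLOR_RGB2HSV); print(h[176:182,356:368,1].tolist())
G=cv2.cvtColor(d["image"],cv2.COLOR_RGB2GRAY)
for u in (412,418,424,450,460,468): print(u,"rows235-",G[240:292,u].tolist())
E
```

```text
side bar end expect [362.53685345 171.48615281] [362.90861436 167.26535909] [362.16904741 175.66204493]
158 [145, 148, 148, 125, 63, 54, 113, 102, 155, 153, 93, 75, 76, 107, 159, 109, 116, 84, 56, 109, 218, 229, 231, 233]
162 [120, 121, 119, 116, 111, 113, 120, 114, 157, 117, 79, 72, 81, 135, 162, 103, 116, 84, 78, 109, 118, 125, 169, 231]
166 [118, 118, 116, 117, 116, 116, 124, 170, 166, 110, 86, 78, 93, 158, 159, 124, 116, 117, 116, 115, 112, 127, 205, 233]
168 [126, 122, 122, 121, 120, 117, 116, 151, 150, 143, 141, 137, 140, 156, 144, 120, 114, 117, 114, 115, 114, 125, 220, 235]
170 [219, 217, 166, 155, 152, 150, 139, 137, 138, 129, 129, 134, 143, 141, 132, 134, 127, 127, 130, 124, 122, 120, 218, 233]
172 [234, 235, 232, 232, 232, 228, 194, 154, 138, 136, 136, 138, 135, 151, 192, 216, 221, 219, 209, 157, 137, 116, 173, 226]
174 [233, 197, 156, 147, 149, 149, 147, 148, 140, 140, 138, 138, 141, 152, 199, 231, 235, 233, 216, 158, 141, 112, 147, 211]
176 [233, 190, 149, 146, 146, 142, 144, 144, 130, 144, 161, 198, 188, 193, 230, 236, 236, 231, 166, 146, 139, 116, 159, 217]
178 [231, 1
[... 1342 characters left out ...]
7, 171, 236, 231, 185, 149, 153, 166, 133, 151, 153, 149, 147, 148, 149, 152, 180, 215, 215, 215, 216, 216, 217, 218, 205, 142, 131, 131, 133, 133, 133]
460 rows235- [108, 123, 131, 132, 134, 131, 133, 133, 134, 134, 133, 132, 131, 156, 213, 214, 214, 214, 207, 210, 226, 120, 114, 113, 125, 185, 236, 224, 137, 145, 148, 161, 150, 151, 153, 151, 147, 149, 151, 153, 183, 205, 153, 108, 104, 102, 103, 106, 107, 110, 120, 163]
468 rows235- [104, 112, 126, 131, 131, 132, 131, 131, 133, 157, 213, 217, 218, 219, 219, 217, 219, 219, 219, 218, 214, 210, 232, 134, 116, 114, 118, 171, 235, 230, 183, 131, 142, 143, 141, 150, 154, 150, 148, 148, 152, 150, 161, 189, 215, 216, 215, 215, 215, 214, 215, 214]
```

Side view puts the bar within about 1 mm of the pin in x; the scene view suggests ~1 mm to the right. Correcting and lowering.

Request:
carry_out([
  [[0,0.05,0.12,0,0,0,1],[0.8,0.05,0.12,0,0,0,1],[1.6,0.05,0.12,0,0,0,1],[2,0.05,0.12,0,0,0,1],[2,0.05,0.12,0,0,0,1]],
])

```text
time_s: 6.0
position: [0.499, -0.22, 0.0958]
tool_rot: [[-0.002, 0.994, 0.108], [0.002, 0.108, -0.994], [-1.0, -0.002, -0.002]]
ft_force: [0.2, -0.2, -2.7]
grip_width: 0.023
```

Request:
carry_out([
  [[0.3,0,0,0,0,0,1],[0.6,0,0,0,0,0,1],[0.8,0,0,0,0,0,1],[0.8,0,0,0,0,0,1],[0.8,0,0,0,0,0,1]],
])

```text
time_s: 6.42
position: [0.4996, -0.2204, 0.0893]
tool_rot: [[-0.0, 0.994, 0.108], [0.0, 0.108, -0.994], [-1.0, -0.0, -0.0]]
ft_force: [0.2, -0.6, -2.2]
grip_width: 0.0232
```

```bash
python3 - <<'E'
from h import *
o=env.observe(); print(np.round(o["position"],4),o["ft_force"],o["wrist_torque"])
E
```

```text
[ 0.4996 -0.2204  0.0893] [ 0.19690158 -0.60977129 -2.19569583] [ 0.03518112 -0.02004746 -0.02579096]
```

Request:
carry_out([
  [[0.1,0,0,0,0,0,1],[0.2,0,0,0,0,0,1],[0.3,0,0,0,0,0,1],[0.3,0,0,0,0,0,1]],
])

```text
time_s: 6.75
position: [0.4997, -0.2205, 0.088]
tool_rot: [[0.001, 0.994, 0.108], [-0.001, 0.108, -0.994], [-1.0, 0.001, 0.001]]
ft_force: [-3.6, 1.4, 12.2]
grip_width: 0.0231
```

Contact came at TCP z = 0.088, exactly the seated height. Releasing with a small opening and lifting away.

Request:
carry_out([
  [[-0.2,0,0,0,0,0,3.3],[-0.2,0,0,0,0,0,3.3],[-0.2,0,0,0,0,0,3.3],[-0.2,0,0,0,0,0,3.3],[-1.5,0,0,0,0,0,3.3]],
])

```text
time_s: 7.17
position: [0.4987, -0.2198, 0.0995]
tool_rot: [[-0.003, 0.994, 0.108], [0.003, 0.108, -0.994], [-1.0, -0.003, -0.003]]
ft_force: [-0.7, -1.2, -0.1]
grip_width: 0.0331
```

Request:
carry_out([
  [[-3,0,0,0,0,0,3.3],[-6,0,0,0,0,0,3.3],[-8,-4,0,0,0,0,4],[-10,-5,0,0,0,0,4],[-10,-5,0,0,0,0,4]],
])

```text
time_s: 7.58
position: [0.449, -0.2266, 0.205]
tool_rot: [[0.004, 0.994, 0.107], [-0.004, 0.107, -0.994], [-1.0, 0.004, 0.004]]
ft_force: [1.0, -0.5, 1.2]
grip_width: 0.0399
```

```bash
python3 - <<'E'
from h import *
d=cam("wrist","w6"); c=cam("scene"); o=env.observe(); print(np.round(o["position"],4),o["ft_force"],np.round(o["q"],1))
a=cv2.resize(c["image"][200:325,270:500,::-1],(560,304),interpolation=cv2.INTER_CUBIC)
b=cv2.resize(d["image"][:300,200:,::-1],(410,280),interpolation=cv2.INTER_AREA)
b=cv2.copyMakeBorder(b,0,0,0,150,cv2.BORDER_CONSTANT); cv2.imwrite("pics/c6.png",np.vstack([a,b]))
E
```

```text
[ 0.4499 -0.226   0.2017] [ 0.5019094  -0.41808726 -1.4308116 ] [-40.2  19.2  85.6   0.   75.1 -46.3]
```

View pics/c6.png

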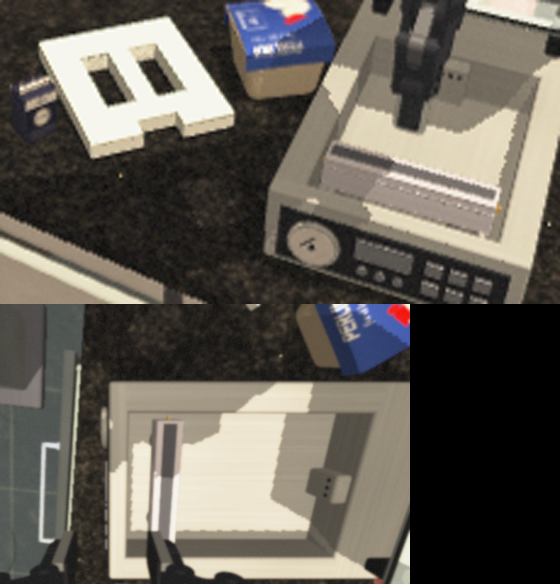

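The bar sits flat and parallel in the chamber. The plate lies where it was, and its slots are now clear. In the wrist part the chamber's left rim is at about row 115 and its right rim at about row 271 of the full frame; fitting both.

```bash
python3 - <<'E'
from h import *
d=cam("wrist"); g=cv2.GaussianBlur(cv2.cvtColor(d["image"],cv2.COLOR_RGB2GRAY),(5,5),0).astype(float); p=env.observe()["position"];print(p)
def fit(r0,r1,cols,sgn,name,z=.085):
    pts=[];rows=[]
    for u in cols:
        r=sgn*np.diff(g[r0:r1,u]); k=r.argmax(); rows.append(r0+k); pts.append(onz(d,u,r0+.5+k,z)[:2])
    pts=np.array(pts,np.float32); vx,vy,x0,y0=cv2.fitLine(pts,cv2.DIST_HUBER,0,.01,.01).ravel()
    print(name,rows[::4],"yaw",np.degrees(np.arctan(vy/vx)),"pt",x0,y0,"res",np.abs((pts-[x0,y0])@[-vy,vx]).mean()); return vx,vy,x0,y0
fit(70,100,range(340,500,6),1,"outer left")
A=fit(105,125,range(345,430,5),-1,"inner left")
B=fit(258,285,range(400,530,6),1,"inner right")
for v in (200,): print([int(x) for x in g[v,300:420]])
for u in (348,420,450,500): print(u,"L",g[104:128,u].astype(int).tolist(),"R",g[240:290,u].astype(int).tolist())
E
```

```text
[ 0.44997033 -0.22571425  0.20080045]
outer left [np.int64(83), np.int64(83), np.int64(83), np.int64(83), np.int64(83), np.int64(83), np.int64(83)] yaw 6.2186055 pt 0.4932178 -0.123955324 res 2.7989557e-09
inner left [np.int64(114), np.int64(123), np.int64(114), np.int64(114), np.int64(114)] yaw 6.2122135 pt 0.48929602 -0.14825185 res 0.00046771523
inner right [np.int64(274), np.int64(274), np.int64(274), np.int64(274), np.int64(274), np.int64(274)] yaw 6.172071 pt 0.5922199 -0.28769308 res 8.8438075e-09
[44, 46, 49, 51, 51, 50, 47, 43, 41, 41, 50, 68, 86, 93, 96, 111, 144, 181, 209, 224, 231, 233, 233, 233, 232, 232, 232, 232, 233, 234, 234, 232, 228, 217, 199, 177, 161, 155, 158, 167, 181, 200, 217, 229, 234, 236, 236, 236, 236, 236, 236, 236, 236, 236, 236, 236, 236, 233, 222, 199, 168, 145, 143, 164, 196, 224, 239, 243, 244, 241, 230, 205, 170, 142, 129, 126, 125, 125, 124, 125, 125, 126, 130, 145, 174, 208, 232, 241, 243, 242, 240, 236, 234, 234, 234, 235, 235, 235, 235, 235, 235, 235, 235, 235, 235, 234, 234, 234, 234, 234, 234, 234, 234, 234, 234, 234, 234, 234, 233, 233]
348 
[... 749 characters left out ...]
 152, 152, 152, 152, 152, 151, 147, 142, 143, 159, 186, 210, 223, 226, 227, 228, 228, 228, 230, 231] R [228, 227, 223, 212, 193, 173, 158, 152, 149, 149, 149, 148, 143, 131, 115, 102, 94, 92, 92, 92, 91, 92, 92, 93, 93, 93, 92, 92, 93, 94, 95, 97, 105, 122, 148, 177, 200, 214, 222, 224, 225, 225, 226, 227, 227, 222, 207, 175, 129, 83]
500 L [227, 228, 229, 229, 229, 229, 228, 228, 228, 228, 225, 218, 209, 203, 207, 216, 223, 226, 227, 227, 227, 228, 229, 230] R [231, 231, 230, 227, 220, 204, 182, 162, 152, 148, 148, 147, 143, 133, 117, 102, 93, 90, 89, 89, 89, 90, 90, 90, 90, 90, 90, 91, 91, 92, 92, 94, 100, 116, 141, 167, 189, 205, 213, 216, 217, 218, 219, 220, 221, 222, 221, 220, 219, 219]
```

```bash
cat >> h.py <<'E'
def tilt(yaw_deg,th_deg,s=1):
    "tool leaning back th; approach dir yaw = yaw of part x; tool y = s*part y"
    c,sn=np.cos(np.radians(yaw_deg)),np.sin(np.radians(yaw_deg)); t=np.radians(th_deg)
    x=np.array([c*np.sin(t),sn*np.sin(t),-np.cos(t)]); y=s*np.array([-sn,c,0]); return np.c_[x,y,np.cross(x,y)]
def chain(poses):
    o=env.observe(); R=np.array(o["tool_rot"]);p=np.array(o["position"])
    for Rt,pt in poses:
        sh=R.T@(np.array(pt)-p)*100; rv=Ro.from_matrix(R.T@Rt).as_rotvec()
        print("shift",np.round(sh,2),"rv",np.round(rv,3),"len",np.round(np.linalg.norm(sh),1),"deg",np.round(np.degrees(np.linalg.norm(rv)),1)); R,p=Rt,np.array(pt)
E
python3 - <<'E'
from h import *
yaw=-129.5; px=np.array([np.cos(np.radians(yaw)),np.sin(np.radians(yaw)),0])
G=np.array([.5719,.0706,0])-.01*px+[0,0,.02]; T=tilt(yaw,30); H=G-.12*T[:,0]; print("G",G,"H",H)
R0=np.array(env.observe()["tool_rot"])
from scipy.spatial.transform import Slerp
S=Slerp([0,1],Ro.from_matrix([R0,T])); 
chain([(S(.5).as_matrix(),[.48,-.05,.24]),(S(1).as_matrix(),[.56,.09,.22]),(T,H)])
E
```

```text
G [0.57826078 0.07831625 0.02      ] H [0.61642548 0.12461372 0.12392305]
shift [ -3.91   4.87 -17.15] rv [ 0.389 -0.248 -0.104] len 18.3 deg 27.1
shift [ -2.32   3.75 -15.64] rv [ 0.389 -0.248 -0.104] len 16.2 deg 27.1
shift [  5.19   2.15 -10.23] rv [ 0. -0. -0.] len 11.7 deg 0.0
```

Request:
carry_out([
  [[-3.9,4.9,-17.1,0.389,-0.248,-0.104,3.6],[-3.9,4.9,-17.1,0.389,-0.248,-0.104,3.6],[-3.9,4.9,-17.1,0.389,-0.248,-0.104,3.6],[-3.9,4.9,-17.1,0.389,-0.248,-0.104,3.6],[-3.9,4.9,-17.1,0.389,-0.248,-0.104,3.6]],
])

```text
time_s: 8.15
position: [0.4791, -0.0567, 0.2374]
tool_rot: [[-0.126, 0.955, -0.267], [-0.236, -0.29, -0.927], [-0.963, -0.054, 0.262]]
ft_force: [1.0, 0.4, 0.4]
grip_width: 0.0364
```

Request:
carry_out([
  [[-2.3,3.8,-15.6,0.389,-0.248,-0.104,3.6],[-2.3,3.8,-15.6,0.389,-0.248,-0.104,3.6],[-2.3,3.8,-15.6,0.389,-0.248,-0.104,3.6],[-2.3,3.8,-15.6,0.389,-0.248,-0.104,3.6],[-2.3,3.8,-15.6,0.389,-0.248,-0.104,3.6]],
])

```text
time_s: 8.57
position: [0.5617, 0.088, 0.2111]
tool_rot: [[-0.324, 0.774, -0.544], [-0.39, -0.633, -0.669], [-0.862, -0.005, 0.507]]
ft_force: [1.1, 0.7, 0.1]
grip_width: 0.0358
```

Request:
carry_out([
  [[5.2,2.1,-10.2,0,0,0,3.6],[5.2,2.1,-10.2,0,0,0,3.6],[5.2,2.1,-10.2,0,0,0,3.6],[5.2,2.1,-10.2,0,0,0,3.6],[5.2,2.1,-10.2,0,0,0,3.6]],
])

```text
time_s: 8.98
position: [0.6146, 0.1167, 0.1188]
tool_rot: [[-0.322, 0.773, -0.547], [-0.388, -0.634, -0.669], [-0.864, -0.003, 0.504]]
ft_force: [-1.3, -0.0, 1.3]
grip_width: 0.0358
```

```bash
python3 - <<'E'
from h import *
d=cam("wrist","w7"); o=env.observe(); print(o["time_s"],np.round(o["position"],4),np.round(o["q"],1),np.round(o["ft_force"],1))
chain([(tilt(-129.5,30),[.6164,.1246,.1239])])
E
```

```text
9.0333 [0.6149 0.1163 0.1212] [  7.7  46.5  54.  -20.4 101.7  46.8] [-0.9  0.9  0.3]
shift [-0.6  -0.41 -0.5 ] rv [ 0.002  0.002 -0.   ] len 0.9 deg 0.2
```

View pics/w7.png

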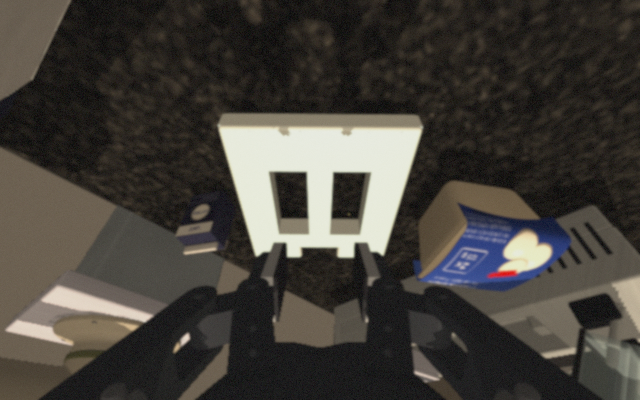

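The plate is seen square on: far edge at row ~115–125 from x 219 to 421, slots at 270–307 and 332–369, web centred at x≈320. Computing its pose from the slots.

```bash
python3 - <<'E'
from h import *
d=cam("wrist"); g=cv2.GaussianBlur(cv2.cvtColor(d["image"],cv2.COLOR_RGB2GRAY),(3,3),0).astype(float)
def edge(v,a,b,sg): r=sg*np.diff(g[v,a:b]); k=r.argmax(); return a+k+.5
W=[];L=[]
for v in (180,190,200,210):
    w0,w1=edge(v,298,318,1),edge(v,322,340,-1); o0,o1=edge(v,262,282,-1),edge(v,360,380,1)
    W.append(onz(d,(w0+w1)/2,v,.025)[:2]); L.append(onz(d,(o0+o1)/2,v,.025)[:2]); print(v,o0,w0,w1,o1,np.round(W[-1],4),np.round(L[-1],4), np.linalg.norm(onz(d,w0,v,.025)-onz(d,w1,v,.025)))
for M in (W,L):
    vx,vy,x0,y0=cv2.fitLine(np.array(M,np.float32),cv2.DIST_L2,0,.01,.01).ravel(); print("yaw",np.degrees(np.arctan2(vy,vx)),x0,y0)
col=lambda u,a,b,sg:a+(sg*np.diff(g[a:b,u])).argmax()+.5
for u in (280,288,296,340,348,356): 
    print(u,"slot far edge row",col(u,162,182,-1),onz(d,u,col(u,162,182,-1),.025))
for u in (225,260,320,380,410): print("far top edge",u,g[110:130,u].astype(int).tolist())
E
```

```text
180 269.5 305.5 331.5 367.5 [0.5958 0.0936] [0.5958 0.0936] 0.02116474762283244
190 271.5 306.5 331.5 365.5 [0.5888 0.0845] [0.5885 0.0847] 0.021080189575457
200 273.5 306.5 330.5 363.5 [0.5806 0.0752] [0.5806 0.0752] 0.02098925407748297
210 274.5 306.5 330.5 362.5 [0.5722 0.065 ] [0.5722 0.065 ] 0.02179966273940224
yaw 50.225796 0.584352 0.079573415
yaw 50.43552 0.58427054 0.07964027
280 slot far edge row 169.5 [0.57953299 0.12138064 0.025     ]
288 slot far edge row 169.5 [0.58439084 0.11739587 0.025     ]
296 slot far edge row 169.5 [0.58924885 0.11341099 0.025     ]
340 slot far edge row 170.5 [0.61535612 0.09065942 0.025     ]
348 slot far edge row 170.5 [0.62023137 0.08666037 0.025     ]
356 slot far edge row 170.5 [0.62510677 0.08266119 0.025     ]
far top edge 225 [52, 72, 97, 117, 125, 127, 128, 128, 128, 127, 128, 129, 135, 149, 173, 199, 217, 227, 231, 232]
far top edge 260 [41, 66, 95, 116, 126, 127, 127, 127, 128, 128, 128, 128, 133, 146, 168, 195, 215, 225, 230, 232]
far top edge 320 [39, 56, 85, 111, 124, 128, 129, 129, 128, 128, 127, 128, 131, 140, 159, 184, 208, 223, 230, 232]
far top edge 380 [24, 44, 75, 104, 120, 126, 128, 128, 128, 127, 128, 129, 130, 136, 151, 174, 200, 219, 228, 231]
far top edge 410 [24, 40, 67, 96, 116, 125, 127, 128, 128, 128, 128, 129, 130, 134, 146, 169, 196, 216, 226, 230]
```

```bash
python3 - <<'E'
from h import *
T=tilt(-129.7,30);G=np.array([.5794,.0750,.02])
chain([(T,G-.04*T[:,0]),(T,G)]); print(env.observe()["position"])
E
```

```text
shift [ 7.62 -0.14 -0.42] rv [ 0.004  0.    -0.003] len 7.6 deg 0.3
shift [ 4.  0. -0.] rv [0. 0. 0.] len 4.0 deg 0.0
[0.61510267 0.11610821 0.12272785]
```

Request:
carry_out([
  [[4,-0.1,-0.4,0.004,0,0,3.6],[7.6,-0.1,-0.4,0.004,0,0,3.6],[9.5,-0.1,-0.4,0.004,0,0,3.6],[10.8,-0.1,-0.4,0.004,0,0,3.6],[10.8,-0.1,-0.4,0.004,0,0,3.6]],
], grip_force=90)

```text
time_s: 9.5
position: [0.5808, 0.0764, 0.0266]
tool_rot: [[-0.32, 0.769, -0.553], [-0.387, -0.639, -0.665], [-0.865, 0.001, 0.502]]
ft_force: [-0.0, 0.1, -0.1]
grip_width: 0.0362
```

```bash
python3 - <<'E'
from h import *
o=env.observe(); print(np.round(o["position"],4),o["ft_force"])
T=tilt(-129.7,30);G=np.array([.5794,.0750,.02]); chain([(T,G)])
E
```

```text
[0.5808 0.0764 0.0266] [-0.02859842  0.07352083 -0.09813855]
shift [ 0.67 -0.02 -0.15] rv [-0.001  0.002 -0.001] len 0.7 deg 0.1
```

Request:
carry_out([
  [[0.5,0,-0.1,0,0,0,3.6],[0.5,0,-0.1,0,0,0,3.6],[0.5,0,-0.1,0,0,0,1],[0.5,0,-0.1,0,0,0,1],[0.5,0,-0.1,0,0,0,1]],
])

```text
time_s: 9.92
position: [0.582, 0.0768, 0.0235]
tool_rot: [[-0.315, 0.77, -0.555], [-0.387, -0.638, -0.666], [-0.867, 0.005, 0.499]]
ft_force: [1.2, 1.7, 5.9]
grip_width: 0.0179
```

Request:
carry_out([
  [[0,0,0,0,0,0,1],[0,0,0,0,0,0,1],[0,0,0,0,0,0,1],[0,0,0,0,0,0,1]],
])

```text
time_s: 10.25
position: [0.582, 0.0768, 0.0235]
tool_rot: [[-0.315, 0.77, -0.555], [-0.387, -0.638, -0.666], [-0.867, 0.005, 0.499]]
ft_force: [-0.4, 1.2, 6.6]
grip_width: 0.0171
```

Request:
carry_out([
  [[-0.9,0,0.5,0,0,0,1],[-3.5,0,2,0,0,0,1],[-7,0,4,0,0,0,1],[-10.4,0,6,0,0,0,1],[-13.9,0,8,0,0,0,1]],
])

```text
time_s: 10.67
position: [0.5805, 0.0771, 0.1846]
tool_rot: [[-0.318, 0.77, -0.553], [-0.386, -0.638, -0.666], [-0.866, 0.002, 0.5]]
ft_force: [1.1, -0.5, -3.4]
grip_width: 0.0175
```

Request:
carry_out([
  [[-1.7,0,1,0,0,0,1],[-2.6,0,1.5,0,0,0,1],[-2.6,0,1.5,0,0,0,1]],
])

```text
time_s: 10.92
position: [0.5813, 0.0772, 0.2146]
tool_rot: [[-0.314, 0.77, -0.555], [-0.386, -0.638, -0.666], [-0.867, 0.005, 0.498]]
ft_force: [1.0, -0.4, -3.3]
grip_width: 0.0174
```

```bash
python3 - <<'E'
from h import *
d=cam("wrist","w8"); o=env.observe(); print(o["time_s"],np.round(o["position"],4),np.round(o["q"],1),np.round(o["ft_force"],1),o["grip_width"],np.round(o["tool_rot"],3).tolist())
E
```

```text
10.9667 [0.5808 0.0771 0.2123] [  4.7  37.8  56.5 -22.  106.4  42. ] [-0.1  0.4 -3.7] 0.017558361718522385 [[-0.317, 0.77, -0.554], [-0.386, -0.638, -0.666], [-0.866, 0.003, 0.5]]
```

View pics/w8.png

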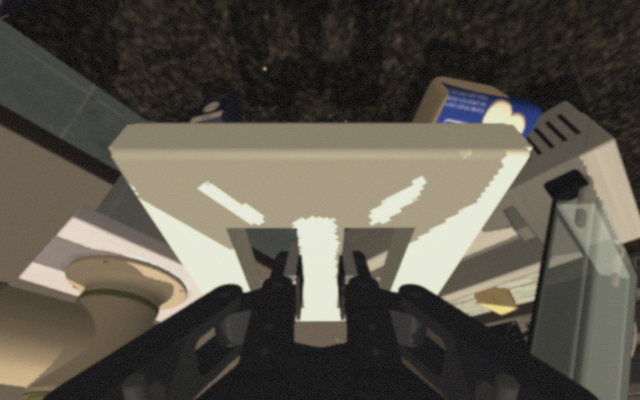

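The plate hangs square in the jaws: its −x top edge is at row ~150 (x 112 to 527) and the slot ends at row ~228. I'll get its pose in the tool with solvePnP.

```bash
python3 - <<'E'
from h import *
d=cam("wrist"); im=d["image"]; g=cv2.GaussianBlur(cv2.cvtColor(im,cv2.COLOR_RGB2GRAY),(3,3),0).astype(float)
col=lambda u,a,b,sg:a+(sg*np.diff(g[a:b,u])).argmax()+.5
row=lambda v,a,b,sg:a+(sg*np.diff(g[v,a:b])).argmax()+.5
print("top edge rows",[(u,[int(x) for x in g[143:158,u]]) for u in (160,320,480)])
print("slot rows",[(u,col(u,218,240,-1)) for u in (240,260,280,355,380,400)],"bottom edge rows",[(u,col(u,115,135,1)) for u in (160,240,320,400)])
for v in (232,240): print(v,"slot cols",row(v,218,240,-1),row(v,288,306,1),row(v,334,350,-1),row(v,404,424,1))
for v in (150,153,156,165,180,200): print(v,"outer",row(v,95,150,1), row(v,500,540,-1) if v<200 else row(v,470,530,-1))
E
```

```text
top edge rows [(160, [128, 127, 128, 129, 132, 137, 144, 151, 156, 160, 163, 165, 166, 166, 165]), (320, [128, 127, 128, 129, 133, 138, 145, 152, 158, 164, 168, 171, 172, 172, 171]), (480, [128, 128, 127, 128, 132, 139, 146, 151, 157, 161, 164, 166, 167, 166, 165])]
slot rows [(240, np.float64(227.5)), (260, np.float64(227.5)), (280, np.float64(227.5)), (355, np.float64(227.5)), (380, np.float64(223.5)), (400, np.float64(227.5))] bottom edge rows [(160, np.float64(122.5)), (240, np.float64(122.5)), (320, np.float64(122.5)), (400, np.float64(122.5))]
232 slot cols 227.5 296.5 343.5 412.5
240 slot cols 230.5 297.5 342.5 409.5
150 outer 109.5 530.5
153 outer 110.5 529.5
156 outer 110.5 528.5
165 outer 116.5 523.5
180 outer 125.5 513.5
200 outer 138.5 500.5
```

```bash
python3 - <<'E'
from h import *
d=cam("wrist"); o=env.observe(); R=np.array(o["tool_rot"]);p=np.array(o["position"])
obj=np.array([[-85,-70,10],[-85,70,10],[-46,-40,10],[-46,-10,10],[-46,10,10],[-46,40,10]],float)/1000
img=np.array([[108.5,149.5],[531.5,149.5],[225.8,227.5],[296,227.5],[344,227.5],[414.2,227.5]])
K=np.array([[d["f"],0,d["cx"]],[0,d["f"],d["cy"]],[0,0,1]])
for m in (cv2.SOLVEPNP_ITERATIVE,cv2.SOLVEPNP_IPPE):
    ok,rv,tv=cv2.solvePnP(obj,img,K,None,flags=m); Rc=cv2.Rodrigues(rv)[0]
    pj=cv2.projectPoints(obj,rv,tv,K,None)[0][:,0]; print("err",np.abs(pj-img).max(0))
    Rw=d["R"].T@Rc; mid=d["R"].T@(tv[:,0]-d["t"]); Rt=R.T@Rw; pt=R.T@(mid-p)
    print("plate mid in tool mm",pt*1000,"tilt of plate z from up deg",np.degrees(np.arccos(Rw[2,2])),"z",Rw[:,2],"yaw",np.degrees(np.arctan2(Rw[1,0],Rw[0,0])), "world mid",mid)
    print("rel to ideal:",np.degrees(Ro.from_matrix(tilt(0,30).T.T.T@Rt).as_rotvec()) if 0 else np.degrees(Ro.from_matrix(tilt(0,30)@Rt).as_rotvec()))
E
```

```text
err [0.44258292 0.01978379]
plate mid in tool mm [11.32573884  0.88740741  8.8267359 ] tilt of plate z from up deg 3.4753515789755918 z [0.03717043 0.04788569 0.99816097] yaw -129.5741861981796 world mid [0.57259054 0.06609965 0.20499072]
rel to ideal: [ 0.12424825 -3.31524126  0.07455335]
err [343.2304254 301.5199738]
plate mid in tool mm [-6.5098609   0.84100472 17.79653322] tilt of plate z from up deg 141.99166230931993 z [-0.56789874  0.23805729 -0.78792115] yaw -45.122704764941425 world mid [0.57332774 0.0670535  0.22491846]
rel to ideal: [103.23775179 101.41449304 -23.18609704]
```

```bash
python3 - <<'E'
from h import *
from scipy.optimize import least_squares
d=cam("wrist"); o=env.observe(); R=np.array(o["tool_rot"]);p=np.array(o["position"])
obj=np.array([[-85,-70,10],[-85,70,10],[-46,-40,10],[-46,-10,10],[-46,10,10],[-46,40,10]],float)/1000
img=np.array([[108.5,149.5],[531.5,149.5],[225.8,227.5],[296,227.5],[344,227.5],[414.2,227.5]])
ideal=tilt(0,30).T
def res(q,flat=False):
    Rt=ideal@Ro.from_rotvec([q[3],0 if flat else q[4],q[5]]).as_matrix(); f=lambda X: proj(d,p+R@(q[:3]+Rt@X))
    return np.r_[np.ravel([f(X)-i for X,i in zip(obj,img)]),f(np.array([-.085,0,-.010]))[1]-122.5]
for fl in (False,True):
    s=least_squares(res,[.013,0,.008,0,0,0],args=(fl,)); print(fl,np.round(s.x[:3]*1000,2),np.degrees(s.x[3:]).round(2),np.round(s.fun,1))
# edge view from scene
c=cam("scene"); cv2.imwrite("pics/s9.png",cv2.resize(c["image"][100:280,250:490,::-1],(800,600),interpolation=cv2.INTER_CUBIC))
E
```

```text
False [11.74  0.82  8.93] [ 0.08 -3.52  0.07] [ 0.3  0.3 -0.3  0.3  0.   0.4  0.5  0.4 -0.5  0.4 -0.   0.4 -1.9]
True [15.21  0.83  6.77] [0.08 0.   0.07] [-0.9  3.2  0.9  3.2  0.9 -1.4  0.7 -1.4 -0.7 -1.4 -0.9 -1.4 -2.5]
```

The plate sits pitched about 3.5° in the jaws (notch end up), so I'll place with the tool leaning about 26.5° to make it flat. Computing the carry path.

```bash
cat >> h.py <<'E'
PT=np.array([.0117,.0008,.0089]); RT=tilt(0,30).T@Ro.from_rotvec([0,-np.radians(3.5),0]).as_matrix()
def place(yaw,mid):
    c,s=np.cos(np.radians(yaw)),np.sin(np.radians(yaw)); T=np.array([[c,-s,0],[s,c,0],[0,0,1]])@RT.T
    return T,np.array(mid)-T@PT
E
python3 - <<'E'
from h import *
print(place(6.15,[.6009,-.2117,.055]))
chain([place(-95.7,[.47,.05,.24]),place(-61.8,[.45,-.03,.24]),place(-27.8,[.44,-.11,.23]),place(6.15,[.46,-.20,.20]),place(6.15,[.49,-.2236,.135])])
E
```

```text
(array([[ 0.44362987, -0.10713175,  0.88978386],
       [ 0.04780195,  0.99424483,  0.09587589],
       [-0.89493436,  0.        ,  0.44619781]]), array([ 0.58787616, -0.21390797,  0.06149957]))
shift [ 0.94 -7.6   8.79] rv [-0.521  0.062  0.281] len 11.7 deg 34.1
shift [ 3.76 -1.92  7.54] rv [-0.53   0.     0.264] len 8.6 deg 33.9
shift [ 3.95 -5.39  5.68] rv [-0.531 -0.     0.265] len 8.8 deg 34.0
shift [ 5.47 -7.75  4.24] rv [-0.53   0.     0.264] len 10.4 deg 33.9
shift [ 7.04 -2.67 -0.46] rv [0. 0. 0.] len 7.5 deg 0.0
```

Request:
carry_out([
  [[0.9,-7.6,8.8,-0.521,0.062,0.281,1],[0.9,-7.6,8.8,-0.521,0.062,0.281,1],[0.9,-7.6,8.8,-0.521,0.062,0.281,1],[0.9,-7.6,8.8,-0.521,0.062,0.281,1],[0.9,-7.6,8.8,-0.521,0.062,0.281,1]],
])

```text
time_s: 11.58
position: [0.4691, 0.0636, 0.2485]
tool_rot: [[-0.039, 0.996, -0.085], [-0.444, -0.093, -0.891], [-0.895, 0.003, 0.445]]
ft_force: [0.1, 0.5, -3.1]
grip_width: 0.0173
```

Request:
carry_out([
  [[3.8,-1.9,7.5,-0.53,0,0.264,1],[3.8,-1.9,7.5,-0.53,0,0.264,1],[3.8,-1.9,7.5,-0.53,0,0.264,1],[3.8,-1.9,7.5,-0.53,0,0.264,1],[3.8,-1.9,7.5,-0.53,0,0.264,1]],
])

```text
time_s: 12.0
position: [0.4424, -0.0189, 0.2468]
tool_rot: [[0.213, 0.879, 0.426], [-0.392, 0.476, -0.787], [-0.895, 0.001, 0.447]]
ft_force: [0.0, -0.2, -3.7]
grip_width: 0.0173
```

Request:
carry_out([
  [[4,-5.4,5.7,-0.53,0,0.264,1],[4,-5.4,5.7,-0.53,0,0.264,1],[4,-5.4,5.7,-0.53,0,0.264,1],[4,-5.4,5.7,-0.53,0,0.264,1],[4,-5.4,5.7,-0.53,0,0.264,1]],
])

```text
time_s: 12.42
position: [0.4275, -0.105, 0.2359]
tool_rot: [[0.354, 0.596, 0.721], [-0.26, 0.803, -0.536], [-0.898, 0.002, 0.44]]
ft_force: [-0.8, 0.1, -2.4]
grip_width: 0.018
```

Request:
carry_out([
  [[5.5,-7.7,4.2,-0.53,0,0.264,1],[5.5,-7.7,4.2,-0.53,0,0.264,1],[5.5,-7.7,4.2,-0.53,0,0.264,1],[5.5,-7.7,4.2,-0.53,0,0.264,1],[5.5,-7.7,4.2,-0.53,0,0.264,1]],
])

```text
time_s: 12.83
position: [0.4316, -0.1987, 0.2057]
tool_rot: [[0.414, 0.278, 0.867], [-0.113, 0.96, -0.255], [-0.903, 0.008, 0.429]]
ft_force: [1.7, -0.1, -3.0]
grip_width: 0.0176
```

```bash
python3 - <<'E'
from h import *
o=env.observe(); print(o["time_s"],np.round(o["position"],4),np.round(o["q"],1),np.round(o["ft_force"],1),o["grip_width"])
chain([place(6.15,[.49,-.2236,.145]),place(6.15,[.545,-.2178,.13])])
E
```

```text
12.8333 [ 0.4316 -0.1987  0.2057] [ -45.9    7.6  105.8   17.8   45.7 -129.7] [ 1.7 -0.1 -3. ] 0.017622043805148372
shift [ 7.08 -1.38  2.3 ] rv [-0.354 -0.017  0.164] len 7.6 deg 22.3
shift [ 3.81 -0.01  4.28] rv [0. 0. 0.] len 5.7 deg 0.0
```

```bash
python3 - <<'E'
from h import *
chain([place(6.15,[.47,-.2236,.18]),place(6.15,[.51,-.2236,.14])])
E
```

```text
shift [ 3.09 -1.91  2.06] rv [-0.354 -0.017  0.164] len 4.2 deg 22.3
shift [ 5.35 -0.43  1.77] rv [0. 0. 0.] len 5.7 deg 0.0
```

Request:
carry_out([
  [[3.1,-1.9,2.1,-0.354,-0.017,0.164,1],[3.1,-1.9,2.1,-0.354,-0.017,0.164,1],[3.1,-1.9,2.1,-0.354,-0.017,0.164,1],[3.1,-1.9,2.1,-0.354,-0.017,0.164,1],[3.1,-1.9,2.1,-0.354,-0.017,0.164,1]],
])

```text
time_s: 13.25
position: [0.4574, -0.2251, 0.1868]
tool_rot: [[0.443, -0.105, 0.89], [0.048, 0.994, 0.094], [-0.895, 0.001, 0.445]]
ft_force: [-0.5, -0.1, -2.6]
grip_width: 0.0176
```

```bash
python3 - <<'E'
from h import *
d=cam("wrist","w10"); c=cam("scene"); o=env.observe(); print(o["time_s"],np.round(o["position"],4),np.round(o["q"],1),np.round(o["ft_force"],1))
a=cv2.resize(c["image"][120:330,340:540,::-1],(420,441),interpolation=cv2.INTER_CUBIC); b=cv2.resize(cam("side")["image"][90:230,240:400,::-1],(370,324),interpolation=cv2.INTER_CUBIC)
b=cv2.copyMakeBorder(b,0,117,0,0,cv2.BORDER_CONSTANT); cv2.imwrite("pics/c10.png",np.hstack([a,b]))
chain([place(6.15,[.47,-.2236,.18]),place(6.15,[.52,-.2200,.14])])
E
```

```text
13.35 [ 0.4576 -0.2244  0.1874] [ -50.3   14.1  101.2   27.8   52.7 -161. ] [-0.4  0.2 -3.7]
shift [ 0.07 -0.15 -0.13] rv [-0.003  0.     0.002] len 0.2 deg 0.2
shift [ 5.82 -0.18  2.7 ] rv [0. 0. 0.] len 6.4 deg 0.0
```

View pics/c10.png

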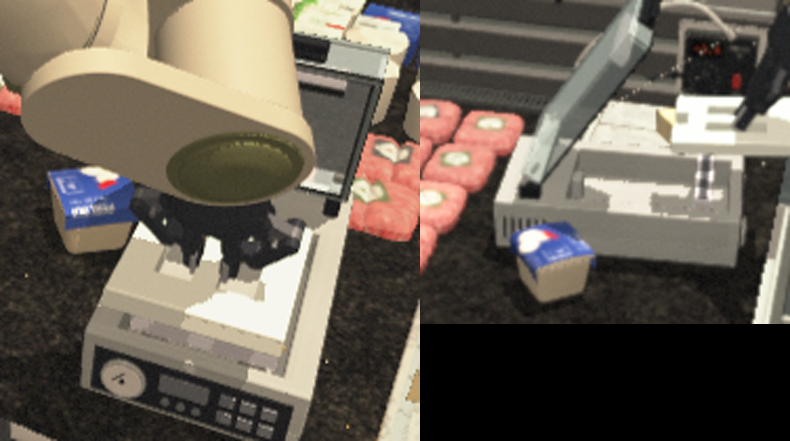

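The plate is level in front of the lid, over the bar; the carton and cup are undisturbed. Joint 6 is at −161° but relaxes as the arm moves forward. I'll move in above the seat.

```bash
python3 - <<'E'
from h import *
chain([place(6.15,[.53,-.2193,.135]),place(6.15,[.5979,-.2120,.122])])
E
```

```text
shift [ 6.78 -0.35  3.24] rv [-0.003  0.     0.002] len 7.5 deg 0.2
shift [ 4.21 -0.    5.53] rv [0. 0. 0.] len 7.0 deg 0.0
```

Request:
carry_out([
  [[2.7,-0.3,1.3,0,0,0,1],[5.4,-0.3,2.6,0,0,0,1],[6.8,-0.3,3.2,0,0,0,1],[6.8,-0.3,3.2,0,0,0,1]],
])

```text
time_s: 13.73
position: [0.5179, -0.22, 0.1395]
tool_rot: [[0.443, -0.106, 0.89], [0.049, 0.994, 0.095], [-0.895, 0.001, 0.445]]
ft_force: [-1.1, -0.5, -3.2]
grip_width: 0.0171
```

Request:
carry_out([
  [[1.4,0,1.8,0,0,0,1],[2.8,0,3.7,0,0,0,1],[4.2,0,5.5,0,0,0,1],[4.2,0,5.5,0,0,0,1],[4.2,0,5.5,0,0,0,1]],
])

```text
time_s: 14.15
position: [0.5846, -0.2137, 0.1288]
tool_rot: [[0.445, -0.106, 0.889], [0.046, 0.994, 0.096], [-0.894, -0.001, 0.447]]
ft_force: [0.2, -0.6, -2.7]
grip_width: 0.0175
```

```bash
python3 - <<'E'
from h import *
d=cam("wrist","w11"); o=env.observe(); print(o["time_s"],np.round(o["position"],4),np.round(o["q"],1),np.round(o["ft_force"],1))
chain([place(6.15,[.5979,-.2120,.122])])
E
```

```text
14.2 [ 0.584  -0.2139  0.1289] [ -38.3   27.8   90.2   26.    45.3 -150.1] [ 0.3 -0.3 -3.4]
shift [ 0.07 -0.04  0.05] rv [-0.001  0.001  0.002] len 0.1 deg 0.1
```

View pics/w11.png

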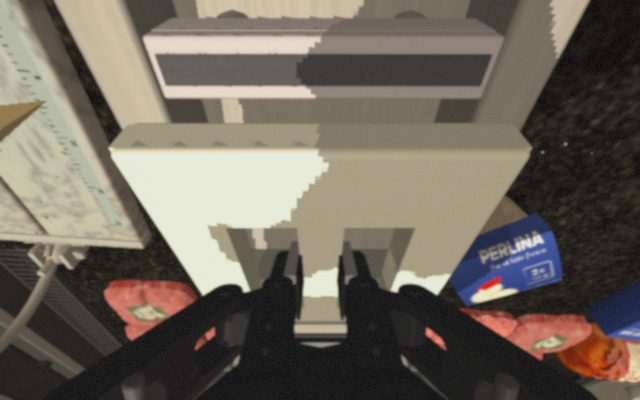

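Image up is toward the front here. The bar (rows 36–98) is parallel to the plate's front edge (row 150). The bar's middle at u≈326 against the plate's 320 hints that the plate is ~2 mm too far to the right, so I'll measure the chamber rims in this view.

```bash
python3 - <<'E'
from h import *
d=cam("wrist"); g=cv2.GaussianBlur(cv2.cvtColor(d["image"],cv2.COLOR_RGB2GRAY),(3,3),0).astype(int)
for v in (8,105,112,116): print(v,"L",[(u,int(g[v,u])) for u in range(50,250,4)],"\n R",[(u,int(g[v,u])) for u in range(430,610,4)])
n=np.array([-.1071,.9942,0]);e=np.array([.9942,.1071,0])
for nm,u,v,z in [("bar L",168,98,.095),("bar R",485,98,.095),("bar front L",147,38,.095),("bar fR",503,38,.095)]:
    X=onz(d,u,v,z); print(nm,"t",X@n,"s",X@e)
o=env.observe(); T=np.array(o["tool_rot"]); mid=np.array(o["position"])+T@PT; print("plate mid",mid,"t",mid@n,"s",mid@e)
for u in (108.5,531.5): X=onz(d,u,149.5,mid[2]+.01); print("plate corner t",X@n,X@e)
E
```

```text
8 L [(50, 39), (54, 41), (58, 112), (62, 179), (66, 185), (70, 184), (74, 182), (78, 183), (82, 185), (86, 188), (90, 188), (94, 190), (98, 192), (102, 193), (106, 188), (110, 188), (114, 189), (118, 183), (122, 153), (126, 112), (130, 68), (134, 67), (138, 69), (142, 66), (146, 68), (150, 67), (154, 67), (158, 67), (162, 65), (166, 66), (170, 65), (174, 78), (178, 112), (182, 113), (186, 113), (190, 112), (194, 113), (198, 177), (202, 189), (206, 194), (210, 196), (214, 192), (218, 194), (222, 197), (226, 195), (230, 194), (234, 197), (238, 196), (242, 194), (246, 190)] 
 R [(430, 112), (434, 111), (438, 110), (442, 112), (446, 113), (450, 112), (454, 110), (458, 110), (462, 109), (466, 104), (470, 66), (474, 67), (478, 67), (482, 66), (486, 67), (490, 64), (494, 64), (498, 65), (502, 64), (506, 66), (510, 65), (514, 72), (518, 91), (522, 104), (526, 111), (530, 113), (534, 112), (538, 111), (542, 109), (546, 113), (550, 155), (554, 179), (558, 184), (562, 184), (566, 183), (570, 179), (574, 177), (578, 177), (582, 165), (586, 60), (590, 19), (594, 18), (598, 19), (602, 25), (606, 2
[... 2977 characters left out ...]
14), (506, 115), (510, 115), (514, 114), (518, 112), (522, 111), (526, 95), (530, 31), (534, 35), (538, 42), (542, 42), (546, 29), (550, 30), (554, 31), (558, 41), (562, 33), (566, 33), (570, 37), (574, 35), (578, 27), (582, 33), (586, 36), (590, 34), (594, 32), (598, 38), (602, 43), (606, 37)]
bar L t -0.3403088901594654 s 0.48398527759897353
bar R t -0.2066302375400572 s 0.4838997063203795
bar front L t -0.339774524772293 s 0.4613053863527079
bar fR t -0.20893499804548799 s 0.4612879403954388
plate mid [ 0.59682839 -0.21193065  0.12255013] t -0.27462176867879445 s 0.5706690113780549
plate corner t -0.34589885427077505 0.4849773639697668
plate corner t -0.2064358521388374 0.4848083938832197
```

```bash
python3 - <<'E'
from h import *
d=cam("wrist"); n=np.array([-.1071,.9942,0]);e=np.array([.9942,.1071,0])
t=lambda u,v,z: np.round([onz(d,u,v,z)@n,onz(d,u,v,z)@e],4)
for v,a,b,i,j in [(8,58,584.5,126,518),(105,109.5,533.5,164,479),(112,114,529.3,167.5,476.5),(116,115.5,527.7,168,475.5)]:
    print(v,"outer",t(a,v,.085),t(b,v,.085),"mid",(t(a,v,.085)+t(b,v,.085))/2,"inner",t(i,v,.085),t(j,v,.085),"mid",(t(i,v,.085)+t(j,v,.085))/2)
print(d["cx"])
E
```

```text
8 outer [-0.3747  0.4534] [-0.1773  0.4536] mid [-0.276   0.4535] inner [-0.3491  0.4535] [-0.2022  0.4536] mid [-0.27565  0.45355]
105 outer [-0.3746  0.4915] [-0.1771  0.4915] mid [-0.27585  0.4915 ] inner [-0.3491  0.4915] [-0.2024  0.4915] mid [-0.27575  0.4915 ]
112 outer [-0.3742  0.495 ] [-0.1773  0.495 ] mid [-0.27575  0.495  ] inner [-0.3488  0.495 ] [-0.2023  0.495 ] mid [-0.27555  0.495  ]
116 outer [-0.3745  0.497 ] [-0.1771  0.497 ] mid [-0.2758  0.497 ] inner [-0.3493  0.497 ] [-0.202  0.497] mid [-0.27565  0.497  ]
320.0415916780215
```

Chamber centre is t = −0.2757 and the plate −0.2762 in the same view, parallel to it. The bar is at s = 0.4726, so the plate must go 4 mm back and 0.5 mm left, then down.

Request:
carry_out([
  [[0.2,0.05,0.35,0,0,0,1],[0.2,0.05,0.35,0,0,0,1],[1.3,0.05,-0.2,0,0,0,1],[2.2,0.05,-0.65,0,0,0,1],[2.2,0.05,-0.65,0,0,0,1]],
])

```text
time_s: 14.72
position: [0.5876, -0.213, 0.104]
tool_rot: [[0.442, -0.105, 0.891], [0.048, 0.994, 0.093], [-0.896, 0.001, 0.445]]
ft_force: [-0.5, -0.2, -3.7]
grip_width: 0.0178
```

```bash
python3 - <<'E'
from h import *
d=cam("wrist","w12"); o=env.observe(); n=np.array([-.1071,.9942,0]);e=np.array([.9942,.1071,0])
T=np.array(o["tool_rot"]); mid=np.array(o["position"])+T@PT; print("mid",mid,mid@e,mid@n,np.round(o["ft_force"],1))
g=cv2.GaussianBlur(cv2.cvtColor(d["image"],cv2.COLOR_RGB2GRAY),(3,3),0).astype(int)
print("col 240",[(v,int(g[v,240])) for v in range(40,170,3)]); print("col 400",[(v,int(g[v,400])) for v in range(40,170,3)])
E
```

```text
mid [ 0.60102118 -0.21100993  0.09852305] 0.5749360942050011 -0.2741554429858727 [-0.3  0.  -2.3]
col 240 [(40, 147), (43, 118), (46, 143), (49, 199), (52, 215), (55, 218), (58, 219), (61, 218), (64, 216), (67, 202), (70, 109), (73, 95), (76, 96), (79, 99), (82, 96), (85, 98), (88, 97), (91, 97), (94, 97), (97, 98), (100, 99), (103, 98), (106, 160), (109, 218), (112, 219), (115, 219), (118, 207), (121, 133), (124, 140), (127, 151), (130, 150), (133, 151), (136, 150), (139, 151), (142, 143), (145, 133), (148, 173), (151, 218), (154, 231), (157, 233), (160, 232), (163, 231), (166, 231), (169, 231)]
col 400 [(40, 110), (43, 103), (46, 111), (49, 128), (52, 133), (55, 135), (58, 135), (61, 133), (64, 133), (67, 123), (70, 65), (73, 59), (76, 59), (79, 61), (82, 61), (85, 60), (88, 61), (91, 60), (94, 61), (97, 61), (100, 61), (103, 62), (106, 102), (109, 134), (112, 135), (115, 136), (118, 131), (121, 113), (124, 121), (127, 123), (130, 123), (133, 124), (136, 123), (139, 124), (142, 123), (145, 124), (148, 131), (151, 150), (154, 163), (157, 166), (160, 161), (163, 158), (166, 158), (169, 158)]
```

View pics/w12.png

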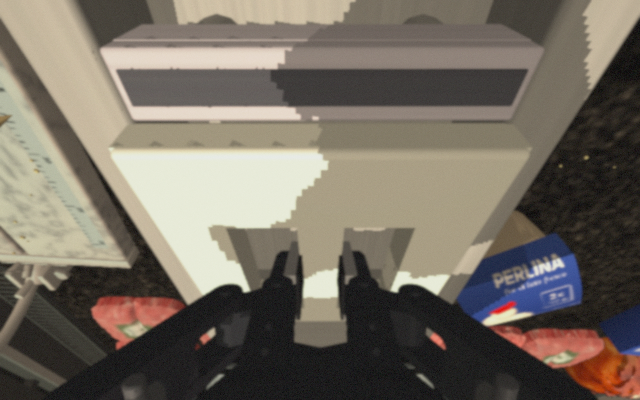

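The plate's front face is now just behind the bar (bar back edge row 120, plate top edge row 150), parallel, with no contact force. Checking the gap in numbers.

```bash
python3 - <<'E'
from h import *
d=cam("wrist"); n=np.array([-.1071,.9942,0]);e=np.array([.9942,.1071,0]); z=env.observe()["position"][2]
g=cv2.GaussianBlur(cv2.cvtColor(d["image"],cv2.COLOR_RGB2GRAY),(3,3),0).astype(int)
print("z",z,"bar back s",onz(d,320,120.5,.095)@e,"plate front s",[onz(d,320,149.5,z-.0055+a)@e for a in (.009,.010,.011)])
for v in (124,135): print(v,[(u,int(g[v,u])) for u in range(90,175,3)],[(u,int(g[v,u])) for u in range(470,560,3)])
E
```

```text
z 0.10583537544361393 bar back s 0.48575137717215017 plate front s [np.float64(0.48854272295264684), np.float64(0.48788978644330344), np.float64(0.4872368499339601)]
124 [(90, 185), (93, 186), (96, 186), (99, 188), (102, 188), (105, 190), (108, 191), (111, 192), (114, 191), (117, 189), (120, 186), (123, 186), (126, 180), (129, 164), (132, 150), (135, 140), (138, 136), (141, 133), (144, 132), (147, 133), (150, 133), (153, 134), (156, 135), (159, 135), (162, 135), (165, 134), (168, 135), (171, 136), (174, 135)] [(470, 117), (473, 115), (476, 115), (479, 115), (482, 114), (485, 115), (488, 116), (491, 116), (494, 116), (497, 116), (500, 116), (503, 116), (506, 114), (509, 114), (512, 115), (515, 114), (518, 114), (521, 113), (524, 114), (527, 113), (530, 112), (533, 112), (536, 113), (539, 114), (542, 115), (545, 113), (548, 115), (551, 114), (554, 112), (557, 111)]
135 [(90, 185), (93, 187), (96, 186), (99, 186), (102, 186), (105, 186), (108, 189), (111, 191), (114, 190), (117, 180), (120, 155), (123, 150), (126, 150), (129, 151), (132, 150), (135, 151), (138, 150), (141, 150), (144, 151), (147, 150), (150, 150), (153, 151), (156, 150), (159, 151), (162, 152), (165, 150), (168, 151), (171, 150), (174, 152)] [(470, 123), (473, 123), (476, 124), (479, 122), (482, 123), (485, 122), (488, 123), (491, 124), (494, 123), (497, 123), (500, 123), (503, 123), (506, 123), (509, 123), (512, 123), (515, 123), (518, 123), (521, 121), (524, 114), (527, 113), (530, 113), (533, 113), (536, 115), (539, 114), (542, 114), (545, 114), (548, 112), (551, 112), (554, 112), (557, 111)]
```

Request:
carry_out([
  [[0.1,0,0.2,0,0,0,1],[1,0,-0.25,0,0,0,1],[1.9,0,-0.7,0,0,0,1],[2.6,0,-1.05,0,0,0,1],[2.6,0,-1.05,0,0,0,1]],
])

```text
time_s: 15.23
position: [0.59, -0.2127, 0.0757]
tool_rot: [[0.442, -0.105, 0.891], [0.048, 0.994, 0.094], [-0.896, 0.001, 0.445]]
ft_force: [0.9, -0.3, -3.8]
grip_width: 0.0178
```

Request:
carry_out([
  [[0.4,0,-0.2,0,0,0,1],[0.6,0,-0.3,0,0,0,1],[0.6,0,-0.3,0,0,0,1]],
])

```text
time_s: 15.48
position: [0.5907, -0.2132, 0.0711]
tool_rot: [[0.445, -0.105, 0.889], [0.046, 0.994, 0.094], [-0.894, -0.001, 0.447]]
ft_force: [0.1, -0.3, -3.2]
grip_width: 0.0171
```

```bash
python3 - <<'E'
from h import *
o=env.observe(); n=np.array([-.1071,.9942,0]);e=np.array([.9942,.1071,0])
T=np.array(o["tool_rot"]); mid=np.array(o["position"])+T@PT; print(o["time_s"],"mid",mid,mid@e,mid@n,np.round(o["ft_force"],1),np.round(o["wrist_torque"],2))
E
```

```text
15.4833 mid [ 0.60376944 -0.21106246  0.06457058] 0.5776627862967395 -0.2745020005616883 [ 0.1 -0.3 -3.2] [-0.01  0.48  0.06]
```

Request:
carry_out([
  [[0.3,0,-0.15,0,0,0,1],[0.6,0,-0.3,0,0,0,1],[0.6,0,-0.3,0,0,0,1]],
])

```text
time_s: 15.73
position: [0.5913, -0.2137, 0.0655]
tool_rot: [[0.447, -0.104, 0.888], [0.045, 0.995, 0.094], [-0.893, -0.002, 0.449]]
ft_force: [-3.8, 0.2, 6.5]
grip_width: 0.0176
```

Request:
carry_out([
  [[0.15,0,-0.08,0,0,0,1],[0.3,0,-0.15,0,0,0,1],[0.3,0,-0.15,0,0,0,1]],
])

```text
time_s: 15.98
position: [0.5917, -0.214, 0.0633]
tool_rot: [[0.449, -0.104, 0.888], [0.044, 0.995, 0.094], [-0.893, -0.004, 0.451]]
ft_force: [-5.4, -0.1, 9.3]
grip_width: 0.0177
```

```bash
python3 - <<'E'
from h import *
d=cam("wrist","w13"); n=np.array([-.1071,.9942,0]);e=np.array([.9942,.1071,0]); o=env.observe(); print(o["position"],np.round(o["ft_force"],1),np.round(o["wrist_torque"],2))
g=cv2.GaussianBlur(cv2.cvtColor(d["image"],cv2.COLOR_RGB2GRAY),(3,3),0).astype(int)
for u in (200,240,400,440): print(u,[(v,int(g[v,u])) for v in range(90,180,3)])
print("slot",[(v,int(g[v,250])) for v in range(215,245,2)])
for v in (160,): print([(u,int(g[v,u])) for u in range(80,150,3)],[(u,int(g[v,u])) for u in range(495,560,3)])
E
```

```text
[ 0.5916401  -0.21398887  0.06332033] [-5.   0.   9.4] [ 0.41 -0.52  0.08]
200 [(90, 171), (93, 215), (96, 224), (99, 228), (102, 230), (105, 231), (108, 231), (111, 230), (114, 229), (117, 226), (120, 218), (123, 115), (126, 104), (129, 105), (132, 104), (135, 108), (138, 109), (141, 108), (144, 107), (147, 107), (150, 106), (153, 106), (156, 107), (159, 107), (162, 108), (165, 110), (168, 108), (171, 167), (174, 230), (177, 232)]
240 [(90, 125), (93, 141), (96, 145), (99, 147), (102, 147), (105, 147), (108, 148), (111, 148), (114, 146), (117, 142), (120, 136), (123, 73), (126, 66), (129, 66), (132, 66), (135, 67), (138, 70), (141, 78), (144, 78), (147, 93), (150, 107), (153, 106), (156, 108), (159, 107), (162, 109), (165, 110), (168, 107), (171, 167), (174, 231), (177, 232)]
400 [(90, 126), (93, 141), (96, 145), (99, 147), (102, 148), (105, 149), (108, 147), (111, 147), (114, 147), (117, 144), (120, 137), (123, 74), (126, 65), (129, 66), (132, 66), (135, 68), (138, 67), (141, 68), (144, 67), (147, 68), (150, 66), (153, 67), (156, 67), (159, 68), (162, 65), (165, 66), (168, 67), (17
[... 386 characters left out ...]
, 241), (217, 241), (219, 241), (221, 241), (223, 232), (225, 170), (227, 130), (229, 128), (231, 128), (233, 128), (235, 127), (237, 125), (239, 124), (241, 121), (243, 117)]
[(80, 109), (83, 109), (86, 109), (89, 109), (92, 108), (95, 108), (98, 109), (101, 108), (104, 109), (107, 108), (110, 109), (113, 107), (116, 108), (119, 108), (122, 107), (125, 108), (128, 109), (131, 110), (134, 107), (137, 109), (140, 108), (143, 108), (146, 108), (149, 108)] [(495, 67), (498, 67), (501, 68), (504, 68), (507, 68), (510, 69), (513, 68), (516, 67), (519, 68), (522, 68), (525, 68), (528, 67), (531, 69), (534, 66), (537, 68), (540, 66), (543, 67), (546, 67), (549, 66), (552, 67), (555, 67), (558, 68)]
```

View pics/w13.png

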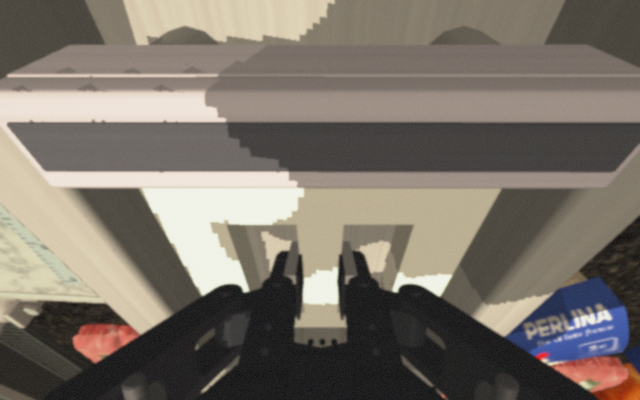

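The port with its holes shows inside the notch (322,335), the plate is between the side walls, and it has touched down at about seat height. I'll lower the last 2 mm and release.

Request:
carry_out([
  [[0.15,0,-0.08,0,0,0,1],[0.15,0,-0.08,0,0,0,1],[0.15,0,-0.08,0,0,0,3.5],[0.15,0,-0.08,0,0,0,3.5],[0.15,0,-0.08,0,0,0,3.5]],
])

```text
time_s: 16.45
position: [0.591, -0.2134, 0.0599]
tool_rot: [[0.446, -0.105, 0.889], [0.045, 0.994, 0.095], [-0.894, -0.002, 0.448]]
ft_force: [0.5, 0.2, 0.1]
grip_width: 0.0352
```

Request:
carry_out([
  [[-0.5,0,0,0,0,0,3.5],[-2,0,0,0,0,0,3.5],[-4,0,0,0,0,0,3.5],[-5,0,0,0,0,0,3.5],[-5,0,0,0,0,0,3.5]],
])

```text
time_s: 16.87
position: [0.5686, -0.2162, 0.1065]
tool_rot: [[0.447, -0.104, 0.888], [0.044, 0.995, 0.095], [-0.893, -0.004, 0.45]]
ft_force: [0.1, -1.1, 0.6]
grip_width: 0.0353
```

```bash
python3 - <<'E'
from h import *
d=cam("wrist","w14"); o=env.observe(); print(o["time_s"],np.round(o["position"],4),np.round(o["ft_force"],1),o["grip_width"])
E
```

```text
16.9167 [ 0.5687 -0.216   0.1053] [-0.5 -0.8 -0.6] 0.03499578174680262
```

View pics/w14.png

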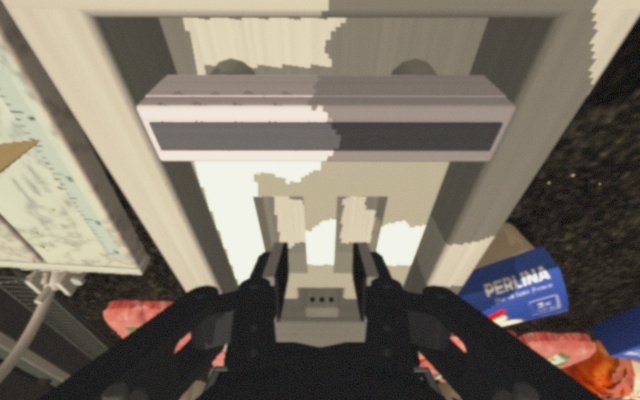

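The plate lies in the chamber between bar and port. I'll back out further and measure its flatness from the slot widths.

Request:
carry_out([
  [[-4,0,0,0,0,0,3.5],[-8,0,0,0,0,0,3.5],[-12,0,-1,0,0,0,2],[-12,0,-2,0,0,0,0],[-12,0,-2,0,0,0,0]],
])

```text
time_s: 17.33
position: [0.4963, -0.2232, 0.2031]
tool_rot: [[0.446, -0.104, 0.889], [0.044, 0.995, 0.094], [-0.894, -0.002, 0.448]]
ft_force: [-0.4, -0.7, -0.7]
grip_width: 0.0003
```

```bash
python3 - <<'E'
from h import *
d=cam("wrist","w15"); o=env.observe(); print(o["time_s"],np.round(o["position"],4),np.round(o["q"],1),o["grip_width"])
E
```

```text
17.3833 [ 0.497  -0.223   0.2022] [ -46.2   16.    95.4   25.7   54.4 -154.7] -3.035148350314647e-05
```

View pics/w15.png

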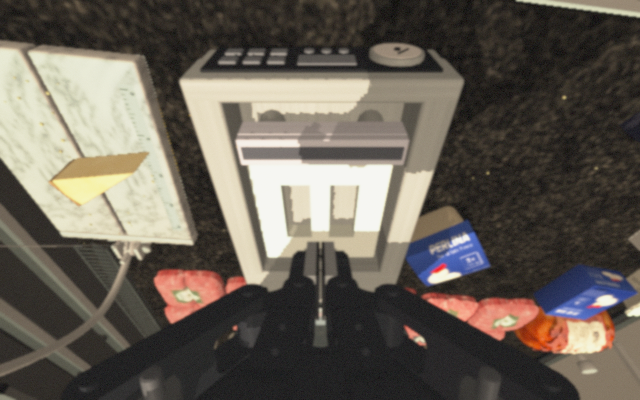

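Bar and plate are square in the chamber (slots 283–358 wide, rows 186–237, both symmetrical about x≈320). Numeric check follows, along with planning the lid push.

```bash
python3 - <<'E'
from h import *
d=cam("wrist"); n=np.array([-.1071,.9942,0]);e=np.array([.9942,.1071,0])
g=cv2.GaussianBlur(cv2.cvtColor(d["image"],cv2.COLOR_RGB2GRAY),(3,3),0).astype(int)
row=lambda v,a,b,sg:a+(sg*np.diff(g[v,a:b])).argmax()+.5
for v in (192,205,220,230):
    a,b=row(v,272,298,-1),row(v,345,368,1); A,B=onz(d,a,v,.065),onz(d,b,v,.065); print(v,a,b,"w",(B-A)@n,"t",(A+B)@n/2,"s",A@e)
for u in (293,348): 
    f=180+(-np.diff(g[180:195,u])).argmax()+.5; k=226+(np.diff(g[226:246,u])).argmax()+.5; print(u,f,k,"s",onz(d,u,f,.065)@e,onz(d,u,k,.065)@e, g[226:246,u].tolist())
ps=np.radians(6.15); seat=.5741*e-.2757*n; H=seat+.1285*e; H[2]=.087; print("seat",seat,"hinge",H)
s=cam("side"); c=cam("scene")
for a in (.85,.9,.95,1.0):
    P=lambda r,h,y: H+e*(-r*np.cos(a)+h*np.sin(a))+n*y+np.array([0,0,r*np.sin(a)+h*np.cos(a)])
    print(a,"lip tip",P(.296,.036,0),"scene",proj(c,P(.277,.036,0)),proj(c,P(.277,.036,.092)),"side top-left corner",proj(s,P(.277,.036,.092)))
E
```

```text
192 280.5 357.5 w 0.07908847416730419 t -0.2772931190563796 s 0.5409413577821194
205 282.5 356.5 w 0.07930122285110845 t -0.27684183389066463 s 0.5595533716516938
220 284.5 354.5 w 0.07896438983824974 t -0.2769205218817859 s 0.5831393192547134
230 285.5 353.5 w 0.07949881225283005 t -0.2769780450568497 s 0.6002934095699303
293 185.5 236.5 s 0.532207005300774 0.6121250012256945 [168, 175, 177, 176, 175, 174, 172, 170, 166, 164, 169, 184, 197, 200, 197, 195, 195, 195, 195, 195]
348 185.5 236.5 s 0.5322214053688986 0.6120920790486617 [148, 149, 149, 149, 149, 149, 149, 149, 149, 152, 159, 172, 185, 193, 195, 195, 196, 195, 195, 195]
seat [ 0.60029769 -0.21261483  0.        ] hinge [ 0.72805239 -0.19885248  0.087     ]
0.85 lip tip [ 0.56071967 -0.21687836  0.33313839] scene [468.18726259 148.57835563] [417.03884118 138.31405077] side top-left corner [342.12357368 110.03977561]
0.9 lip tip [ 0.57315923 -0.21553832  0.34124272] scene [470.09507701 142.0153085 ] [419.17449539 132.03269648] side top-left corner [338.13704804 107.28346892]
0.95 lip tip [ 0.58598595 -0.21415656  0.34871158] scene [471.95192082 135.75249251] [421.29265329 126.04480796] side top-left corner [333.99789765 104.70553231]
1.0 lip tip [ 0.59916775 -0.21273655  0.35552629] scene [473.75036821 129.81243918] [423.38418064 120.37158574] side top-left corner [329.71886918 102.31544058]
```

Slot widths of 79–79.5 mm at both ends confirm the plate is flat at z ≈ 0.065, centred within about 1 mm and square. The lid model fits an angle of about 0.95. Now I'll take the closed fingers up, over, and behind the lid's edge.

```bash
python3 - <<'E'
from h import *
n=np.array([-.1071,.9942,0]);e=np.array([.9942,.1071,0]);Z=np.array([0,0,1])
H=np.array([.728,-.1989,.087]); V=tilt(6.15,0)
C=lambda a,dz=.011: H+e*(-.255*np.cos(a)+.036*np.sin(a)+.011)+Z*(.255*np.sin(a)+.036*np.cos(a)+dz)
print("start contact",C(.95))
A=np.array([.45,-.228,.30]);B=np.array([.45,-.228,.43]);D=C(.95)*[1,1,0]+[0,0,.43]; D+= .02*e
chain([(V,A),(V,B),(V,D),(V,C(.95)+.02*e+.02*Z)])
print([np.round([(C(a)-C(.95))@x*100 for x in (-Z,n,e)],2).tolist() for a in (.85,.75,.65,.55,.45,.35,.25,.15,.08,.03,0)])
E
```

```text
start contact [ 0.62058044 -0.21047175  0.32636154]
shift [-10.96  -0.02   0.09] rv [-0.002  0.463 -0.   ] len 11.0 deg 26.5
shift [-13.   0.   0.] rv [0. 0. 0.] len 13.0 deg 0.0
shift [ 0.   -0.08 19.15] rv [0. 0. 0.] len 19.1 deg 0.0
shift [8.36 0.   0.  ] rv [0. 0. 0.] len 8.4 deg 0.0
[[1.3, -0.0, -2.22], [2.82, -0.0, -4.3], [4.54, -0.0, -6.22], [6.44, -0.0, -7.95], [8.5, -0.0, -9.49], [10.71, 0.0, -10.81], [13.04, -0.0, -11.91], [15.47, 0.0, -12.77], [17.21, 0.0, -13.22], [18.47, -0.0, -13.47], [19.24, 0.0, -13.59]]
```

Request:
carry_out([
  [[-4,0,-2,0,0.12,0,0],[-7,0,-2,0,0.23,0,0],[-9,0,-1,0,0.35,0,0],[-11,0,0,0,0.463,0,0],[-11,0,0,0,0.463,0,0]],
])

```text
time_s: 17.95
position: [0.4512, -0.2283, 0.3043]
tool_rot: [[0.001, -0.107, 0.994], [-0.006, 0.994, 0.107], [-1.0, -0.006, -0.0]]
ft_force: [-0.2, 1.0, 0.9]
grip_width: -0.0004
```

Request:
carry_out([
  [[-13,0,0,0,0,0,0],[-13,0,0,0,0,0,0],[-13,0,0,0,0,0,0],[-13,0,0,0,0,0,0],[-13,0,0,0,0,0,0]],
])

```text
time_s: 18.37
position: [0.4493, -0.2281, 0.432]
tool_rot: [[0.005, -0.106, 0.994], [-0.003, 0.994, 0.106], [-1.0, -0.004, 0.004]]
ft_force: [0.7, -0.4, -0.0]
grip_width: 0.0001
```

```bash
python3 - <<'E'
from h import *
o=env.observe(); print(o["time_s"],np.round(o["position"],4),np.round(o["q"],1),np.round(o["tool_rot"],3).tolist())
n=np.array([-.1071,.9942,0]);e=np.array([.9942,.1071,0])
D=np.array([.6206,-.2105,0])+.02*e; chain([(tilt(6.15,0),D+[0,0,.43]),(tilt(6.15,0),D+[0,0,.346])])
E
```

```text
18.3667 [ 0.4493 -0.2281  0.432 ] [ -40.4   13.3   56.3    0.   110.1 -136.5] [[0.005, -0.106, 0.994], [-0.003, 0.994, 0.106], [-1.0, -0.004, 0.004]]
shift [ 0.29 -0.07 19.22] rv [-0.001  0.004  0.004] len 19.2 deg 0.3
shift [8.4 0.  0. ] rv [0. 0. 0.] len 8.4 deg 0.0
```

Request:
carry_out([
  [[0,0,4,0,0,0,0],[0,0,8,0,0,0,0],[0,0,12,0,0,0,0],[0,0,16,0,0,0,0],[0,0,19,0,0,0,0]],
])

```text
time_s: 18.78
position: [0.6402, -0.207, 0.427]
tool_rot: [[-0.003, -0.107, 0.994], [0.002, 0.994, 0.107], [-1.0, 0.002, -0.003]]
ft_force: [0.3, -1.2, 0.1]
grip_width: -0.0001
```

```bash
python3 - <<'E'
from h import *
d=cam("side"); o=env.observe(); print(o["time_s"],np.round(o["position"],4),np.round(o["q"],1),np.round(o["ft_force"],1))
cv2.imwrite("pics/side16.png",cv2.resize(d["image"][30:220,220:440,::-1],(690,596),interpolation=cv2.INTER_CUBIC))
E
```

```text
18.8333 [ 0.6443 -0.2069  0.4233] [-2.780e+01  3.640e+01  2.020e+01  1.000e-01  1.238e+02 -1.240e+02] [ 2.3  0.  -1.3]
```

View pics/side16.png

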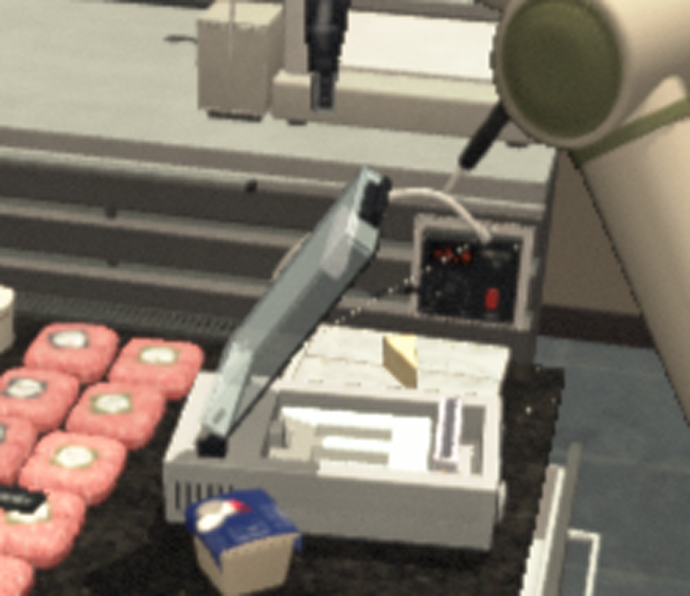

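The closed fingers are above and just behind the lid's upper edge (side-crop 322,100; lid top corner 370,170). Parts sit in the chamber. I'll lower behind the edge and follow the arc.

Request:
carry_out([
  [[3,0,0,0,0,0,0],[6,0,0,0,0,0,0],[8,0,0,0,0,0,0],[9,0,-1.2,0,0,0,0],[9.7,0,-2.3,0,0,0,0]],
])

```text
time_s: 19.25
position: [0.6143, -0.2098, 0.3288]
tool_rot: [[-0.004, -0.106, 0.994], [0.003, 0.994, 0.106], [-1.0, 0.003, -0.004]]
ft_force: [2.2, 0.1, 0.7]
grip_width: 0.0
```

Request:
carry_out([
  [[0.6,0,-1.1,0,0,0,0],[1.3,0,-2.2,0,0,0,0],[2,0,-3.3,0,0,0,0],[2.8,0,-4.3,0,0,0,0],[3.6,0,-5.3,0,0,0,0]],
])

```text
time_s: 19.67
position: [0.5612, -0.2155, 0.2951]
tool_rot: [[-0.001, -0.106, 0.994], [0.001, 0.994, 0.106], [-1.0, 0.001, -0.001]]
ft_force: [2.5, 0.5, 1.3]
grip_width: 0.0002
```

```bash
python3 - <<'E'
from h import *
d=cam("side"); o=env.observe(); print(o["time_s"],np.round(o["position"],4),np.round(o["q"],1),np.round(o["ft_force"],1))
cv2.imwrite("pics/side17.png",cv2.resize(d["image"][60:200,260:400,::-1],(500,500),interpolation=cv2.INTER_CUBIC))
n=np.array([-.1071,.9942,0]);e=np.array([.9942,.1071,0]);p=np.array(o["position"])-[.6206,-.2105,.3264]; print("rel C.95: e",p@e,"down",-p[2],"n",p@n)
E
```

```text
19.7167 [ 0.5596 -0.2155  0.2938] [ -32.4   25.5   59.9    0.    94.9 -128.4] [ 1.8 -1.9 -0.2]
rel C.95: e -0.0611998020728527 down 0.032631957569205394 n 0.0015514966137685755
```

View pics/side17.png

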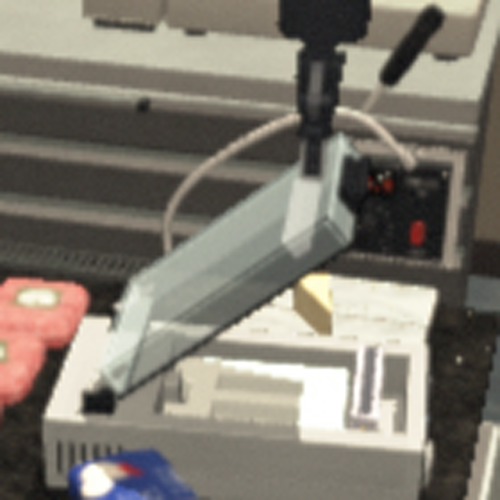

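The fingertips are pushing the lid's outer face and the lid is already down to about 0.67 rad. Continuing along the arc.

Request:
carry_out([
  [[1.1,0,-0.8,0,0,0,0],[2.2,0,-1.6,0,0,0,0],[3.5,0,-2.5,0,0,0,0],[4.9,0,-3.4,0,0,0,0],[6.3,0,-4.3,0,0,0,0]],
])

```text
time_s: 20.13
position: [0.5185, -0.2201, 0.2329]
tool_rot: [[-0.0, -0.105, 0.994], [0.0, 0.994, 0.105], [-1.0, 0.0, -0.0]]
ft_force: [0.6, -1.2, 0.4]
grip_width: 0.0
```

Request:
carry_out([
  [[1.6,0,-0.8,0,0,0,0],[3,0,-1.5,0,0,0,0],[4.6,0,-2.1,0,0,0,0],[6,0,-2.6,0,0,0,0],[6.8,0,-2.8,0,0,0,0]],
])

```text
time_s: 20.55
position: [0.49, -0.2227, 0.1641]
tool_rot: [[-0.003, -0.105, 0.994], [0.002, 0.994, 0.105], [-1.0, 0.002, -0.002]]
ft_force: [-0.1, -0.1, 1.7]
grip_width: -0.0003
```

```bash
python3 - <<'E'
from h import *
o=env.observe(); print(o["time_s"],np.round(o["position"],4),np.round(o["ft_force"],1))
n=np.array([-.1071,.9942,0]);e=np.array([.9942,.1071,0]);p=np.array(o["position"])-[.6206,-.2105,.3264]; print("rel C.95: e",p@e,"down",-p[2],"n",p@n)
E
```

```text
20.55 [ 0.49   -0.2227  0.1641] [-0.1 -0.1  1.7]
rel C.95: e -0.13111958556357062 down 0.1622624047549403 n 0.0018152579391041768
```

Request:
carry_out([
  [[1,0,-0.2,0,0,0,0],[2,0,-0.3,0,0,0,0],[2.7,0,-0.4,0,0,0,0],[3,0,-0.4,0,0,0,0],[3,0,-0.4,0,0,0,0]],
])

```text
time_s: 20.97
position: [0.4872, -0.2238, 0.1363]
tool_rot: [[-0.0, -0.105, 0.994], [-0.0, 0.994, 0.105], [-1.0, -0.0, -0.0]]
ft_force: [0.8, -0.4, -0.0]
grip_width: 0.0
```

Request:
carry_out([
  [[0.15,0,0,0,0,0,0],[0.3,0,0,0,0,0,0],[0.3,0,0,0,0,0,0]],
])

```text
time_s: 21.22
position: [0.4875, -0.2241, 0.1343]
tool_rot: [[0.002, -0.105, 0.994], [-0.002, 0.994, 0.105], [-1.0, -0.002, 0.001]]
ft_force: [0.5, 0.4, -0.1]
grip_width: -0.0002
```

Request:
carry_out([
  [[0.2,0,0,0,0,0,0],[0.4,0,0,0,0,0,0],[0.4,0,0,0,0,0,0]],
])

```text
time_s: 21.47
position: [0.4876, -0.2243, 0.1338]
tool_rot: [[0.004, -0.105, 0.994], [-0.004, 0.994, 0.105], [-1.0, -0.004, 0.003]]
ft_force: [-9.3, 4.0, 30.6]
grip_width: 0.0004
```

Request:
carry_out([
  [[0.15,0,0,0,0,0,0],[0.3,0,0,0,0,0,0],[0.3,0,0,0,0,0,0]],
])

```text
time_s: 21.72
position: [0.4876, -0.2243, 0.1336]
tool_rot: [[0.006, -0.106, 0.994], [-0.006, 0.994, 0.106], [-1.0, -0.006, 0.005]]
ft_force: [-17.5, 10.5, 53.9]
grip_width: -0.0002
```

Hard stop at TCP z = 0.1337 (the shut height predicted 0.134), so the lid is fully down. Lifting clear and checking.

Request:
carry_out([
  [[-1,0,0,0,0,0,0],[-4,0,0,0,0,0,0],[-8,0,-2,0,0,0,0],[-12,0,-5,0,0,0,0],[-14,0,-8,0,0,0,0]],
])

```text
time_s: 22.13
position: [0.4118, -0.232, 0.2665]
tool_rot: [[0.004, -0.107, 0.994], [-0.004, 0.994, 0.107], [-1.0, -0.004, 0.003]]
ft_force: [0.1, 0.1, 0.5]
grip_width: -0.0001
```

Request:
carry_out([
  [[0,4,0,0,0,0,0],[0,8,0,0,0,0,0],[0,12,0,0,0,0,0],[0,16,0,0,0,0,0],[0,16,0,0,0,0,0]],
])

```text
time_s: 22.55
position: [0.3933, -0.0677, 0.2643]
tool_rot: [[0.002, -0.11, 0.994], [-0.0, 0.994, 0.11], [-1.0, -0.0, 0.002]]
ft_force: [-0.5, -1.4, 0.5]
grip_width: -0.0
```

```bash
python3 - <<'E'
from h import *
a=cam("scene")["image"][180:330,340:540,::-1]; b=cam("side")["image"][110:220,250:400,::-1]; o=env.observe(); print(o["time_s"],np.round(o["position"],3),np.round(o["ft_force"],1))
A=cv2.resize(a,(440,330),interpolation=cv2.INTER_CUBIC);B=cv2.resize(b,(360,264),interpolation=cv2.INTER_CUBIC);B=cv2.copyMakeBorder(B,0,66,0,0,cv2.BORDER_CONSTANT)
cv2.imwrite("pics/c18.png",np.hstack([A,B]))
E
```

```text
22.65 [ 0.395 -0.072  0.264] [ 0.5 -1.2 -0.3]
```

View pics/c18.png

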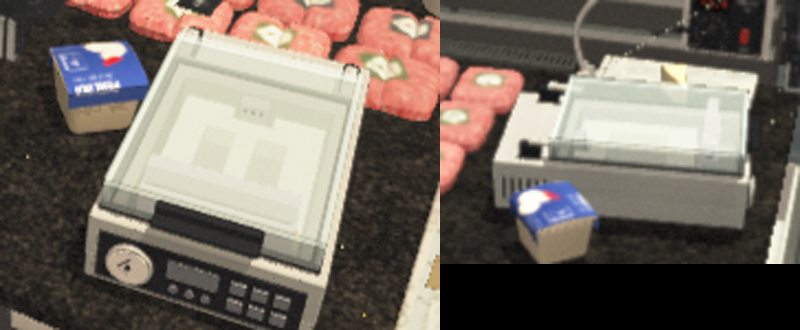

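The lid lies flat on the deck in both views, with plate, port and bar visible square beneath it. The cup is untouched and the arm is clear.

```bash
python3 -c "
from rig import env
print(env.close_job())"
```

```text
the job is handed in; nothing more can be done
None
```

The vacuum packer is back together and I handed the job in at about 22.7 s, with the arm clear of everything.

- **Sealing bar:** it went down on its two pins and touched bottom at tool height 0.088 m, the height expected for a seated bar. It looked parallel in the chamber afterwards.
- **Filler plate:** I turned it so the notch faces the back and set it down with the tool leaning about 26°. After release it measured flat (slot widths 79–79.5 mm along its length at z = 0.065 m) and square, with the port inside the notch. It is about 1 mm off centre sideways and about 3 mm behind its nominal position, still with gaps to the bar and the back.
- **Lid:** I pushed it along its arc to a hard stop at 0.1337 m, against 0.134 m predicted for fully shut. The last press reached about 55 N upward at the fingertips, below the 120 N wrist limit. The last pictures show it flat on the deck.
- **Goods:** the cheese cup looks unmoved in the last pictures. I did not look at the two drink cartons again after the plate was lifted, but nothing passed near them.

**What disagreed:** the single-camera estimates differed by 1–3 mm, so I relied on comparing parts within the same view. The plate also sat about 3.5° tilted in the jaws and made light contact 2–3 mm above seat height, then settled flat when released.

I went well past the picture budget: about 20 viewed instead of 10.

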